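Load the reader's plate nest and count out its reagents

TASK

Get the reader ready for a run: stack all the white well plates on the black nest with their chamfered corners matching the nest's, so that each plate's skirt drops fully down over the one below, and only then put the blue lid on top the same way. Also count exactly three of the yellow reagent cartridges into the blue basket, lying on its floor, leave the other two out of it, and do not disturb the two jars.

Things in the scene. Friction and masses are not known exactly. Their poses are not given: they have to be found in the camera images.
- nest: fixed black plate nest, outline 110 x 60 mm (long side along its x); its two corners at the +x end are cut off by chamfers with 14 mm legs, those at -x are square; an orange bar on top marks the chamfered end. On a flat aluminium foot 136 x 86 x 6 mm. Origin at the centre of its underside, z up. Shoulder (on which the first skirt rests) 16 mm above the origin; raised top, 5 mm smaller all round, to 22 mm
- plate1: loose white plate with coloured wells, outline 110 x 60 mm (long side along its x); its two corners at the +x end are cut off by chamfers with 14 mm legs, those at -x are square; an orange bar on top marks the chamfered end. About 90 g. Origin: centre of its underside, z up. Upright side walls 0 to 22 mm (grip these across the 60 mm width), shoulder at 22 mm, raised top to 28 mm, 5 mm smaller all round. Starts flat, either end forward. Two to four plates are present
- plate1_notch (a point): point of plate1 50 mm from its origin towards its chamfered end (+x), 11 mm up. The open underside has a skirt wall 3 mm thick, 7 mm deep, chamfered like the outline: with 2 mm play all round it drops over the 6 mm high raised top below until it rests on the shoulder there; turned end for end it cannot go down. Plates stack every 22 mm
- plate2: loose white plate with coloured wells, outline 110 x 60 mm (long side along its x); its two corners at the +x end are cut off by chamfers with 14 mm legs, those at -x are square; an orange bar on top marks the chamfered end. About 90 g. Origin: centre of its underside, z up. Upright side walls 0 to 22 mm (grip these across the 60 mm width), shoulder at 22 mm, raised top to 28 mm, 5 mm smaller all round. Starts flat, either end forward. Two to four plates are present
- plate2_notch (a point): point of plate2 50 mm from its origin towards its chamfered end (+x), 11 mm up. The open underside has a skirt wall 3 mm thick, 7 mm deep, chamfered like the outline: with 2 mm play all round it drops over the 6 mm high raised top below until it rests on the shoulder there; turned end for end it cannot go down. Plates stack every 22 mm
- plate3: loose white plate with coloured wells, outline 110 x 60 mm (long side along its x); its two corners at the +x end are cut off by chamfers with 14 mm legs, those at -x are square; an orange bar on top marks the chamfered end. About 90 g. Origin: centre of its underside, z up. Upright side walls 0 to 22 mm (grip these across the 60 mm width), shoulder at 22 mm, raised top to 28 mm, 5 mm smaller all round. Starts flat, either end forward. Two to four plates are present
- plate3_notch (a point): point of plate3 50 mm from its origin towards its chamfered end (+x), 11 mm up. The open underside has a skirt wall 3 mm thick, 7 mm deep, chamfered like the outline: with 2 mm play all round it drops over the 6 mm high raised top below until it rests on the shoulder there; turned end for end it cannot go down. Plates stack every 22 mm
- plate4: loose white plate with coloured wells, outline 110 x 60 mm (long side along its x); its two corners at the +x end are cut off by chamfers with 14 mm legs, those at -x are square; an orange bar on top marks the chamfered end. About 90 g. Origin: centre of its underside, z up. Upright side walls 0 to 22 mm (grip these across the 60 mm width), shoulder at 22 mm, raised top to 28 mm, 5 mm smaller all round. Starts flat, either end forward. Two to four plates are present
- plate4_notch (a point): point of plate4 50 mm from its origin towards its chamfered end (+x), 11 mm up. The open underside has a skirt wall 3 mm thick, 7 mm deep, chamfered like the outline: with 2 mm play all round it drops over the 6 mm high raised top below until it rests on the shoulder there; turned end for end it cannot go down. Plates stack every 22 mm
- lid: loose blue lid, outline 110 x 60 mm (long side along its x); its two corners at the +x end are cut off by chamfers with 14 mm legs, those at -x are square; an orange bar on top marks the chamfered end. 70 g. Origin: centre of its underside, z up. 18 mm high, upright sides, flat top without a raised part. Starts flat, either end forward
- lid_notch (a point): point of the lid 50 mm from its origin towards its chamfered end (+x), 9 mm up. The open underside has a skirt wall 3 mm thick, 7 mm deep, chamfered like the outline: with 2 mm play all round it drops over the 6 mm high raised top below until it rests on the shoulder there; turned end for end it cannot go down
- cart1: loose yellow reagent cartridge, a block 64 mm long (x) x 28 mm wide (y) x 30 mm high with a white label band and a red dot on top, 60 g. Origin at the centre of its underside, z up. Starts lying on the green pad, 3 mm above the table
- cart1_mid (a point): middle of cart1, 15 mm above its origin
- cart2: loose yellow reagent cartridge, a block 64 mm long (x) x 28 mm wide (y) x 30 mm high with a white label band and a red dot on top, 60 g. Origin at the centre of its underside, z up. Starts lying on the green pad, 3 mm above the table
- cart2_mid (a point): middle of cart2, 15 mm above its origin
- cart3: loose yellow reagent cartridge, a block 64 mm long (x) x 28 mm wide (y) x 30 mm high with a white label band and a red dot on top, 60 g. Origin at the centre of its underside, z up. Starts lying on the green pad, 3 mm above the table
- cart3_mid (a point): middle of cart3, 15 mm above its origin
- cart4: loose yellow reagent cartridge, a block 64 mm long (x) x 28 mm wide (y) x 30 mm high with a white label band and a red dot on top, 60 g. Origin at the centre of its underside, z up. Starts lying on the green pad, 3 mm above the table
- cart4_mid (a point): middle of cart4, 15 mm above its origin
- cart5: loose yellow reagent cartridge, a block 64 mm long (x) x 28 mm wide (y) x 30 mm high with a white label band and a red dot on top, 60 g. Origin at the centre of its underside, z up. Starts lying on the green pad, 3 mm above the table
- cart5_mid (a point): middle of cart5, 15 mm above its origin
- basket: fixed open blue basket, outside 126 mm (x) x 226 mm (y) x 28 mm high, walls and floor 4 mm thick. Origin at the centre of its underside on the table, z up
- specimen_jar: bystander: yellow jar with red cap, 72 mm across, 95 mm tall, loose, beside the work. Origin at the centre of its underside
- glass_jar: bystander: green glass jar with steel cap, 80 mm across, 110 mm tall, loose, beside the work. Origin at the centre of its underside
There are look-alikes about, which are no part of the job. Leave any pink or turquoise look-alike of the cart4 alone.

How it is judged:
On the way, in this order (a step that is already met when the one before it is completed fails the run):
1. every white plate is on the nest's stack, chamfers matched and skirts fully down (horizontal distance between each of plate1, plate2, plate3, plate4 and nest below 0.012 m and angle between each of plate1, plate2, plate3, plate4's own z axis and vertical below 0.035 rad and x of each of plate1_notch, plate2_notch, plate3_notch, plate4_notch in the frame of nest above 0.035 m and (z of plate1 in the frame of nest between 0.013 and 0.019 m or z of plate1 in the frame of nest between 0.035 and 0.041 m or z of plate1 in the frame of nest between 0.057 and 0.063 m or z of plate1 in the frame of nest between 0.079 and 0.085 m) and (z of plate2 in the frame of nest between 0.013 and 0.019 m or z of plate2 in the frame of nest between 0.035 and 0.041 m or z of plate2 in the frame of nest between 0.057 and 0.063 m or z of plate2 in the frame of nest between 0.079 and 0.085 m) and (z of plate3 in the frame of nest between 0.013 and 0.019 m or z of plate3 in the frame of nest between 0.035 and 0.041 m or z of plate3 in the frame of nest between 0.057 and 0.063 m or z of plate3 in the frame of nest between 0.079 and 0.085 m) and (z of plate4 in the frame of nest between 0.013 and 0.019 m or z of plate4 in the frame of nest between 0.035 and 0.041 m or z of plate4 in the frame of nest between 0.057 and 0.063 m or z of plate4 in the frame of nest between 0.079 and 0.085 m)), for 0.2 s.
2. the lid is down on top of the stack, above every plate (all of step 1 and horizontal distance between lid and nest below 0.012 m and angle between lid's own z axis and vertical below 0.035 rad and x of lid_notch in the frame of nest above 0.035 m and (z of lid in the frame of nest between 0.057 and 0.063 m or z of lid in the frame of nest between 0.079 and 0.085 m or z of lid in the frame of nest between 0.101 and 0.107 m) and z of lid in the frame of plate1 above 0.015 m and z of lid in the frame of plate2 above 0.015 m and z of lid in the frame of plate3 above 0.015 m and z of lid in the frame of plate4 above 0.015 m), for 0.2 s.
At the end, for the whole second after the job is handed in: All present plates on the nest, lid above them: each within 12 mm of the nest's centre, level to 2 degrees, chamfered ends matched, at stacking height within 3 mm. Exactly three cartridges on the basket floor (middle under 26 mm above its underside), two outside. All at rest (all of step 2 and linear speed of each of plate1, plate2, plate3, plate4, lid below 0.03 m/s and (((x of cart1_mid in the frame of basket between -0.059 and 0.059 m and y of cart1_mid in the frame of basket between -0.109 and 0.109 m and z of cart1_mid in the frame of basket below 0.026 m and linear speed of cart1 below 0.03 m/s) and (x of cart2_mid in the frame of basket between -0.059 and 0.059 m and y of cart2_mid in the frame of basket between -0.109 and 0.109 m and z of cart2_mid in the frame of basket below 0.026 m and linear speed of cart2 below 0.03 m/s) and (x of cart3_mid in the frame of basket between -0.059 and 0.059 m and y of cart3_mid in the frame of basket between -0.109 and 0.109 m and z of cart3_mid in the frame of basket below 0.026 m and linear speed of cart3 below 0.03 m/s) and not (x of cart4_mid in the frame of basket between -0.059 and 0.059 m and y of cart4_mid in the frame of basket between -0.109 and 0.109 m and z of cart4_mid in the frame of basket below 0.045 m) and not (x of cart5_mid in the frame of basket between -0.059 and 0.059 m and y of cart5_mid in the frame of basket between -0.109 and 0.109 m and z of cart5_mid in the frame of basket below 0.045 m)) or ((x of cart1_mid in the frame of basket between -0.059 and 0.059 m and y of cart1_mid in the frame of basket between -0.109 and 0.109 m and z of cart1_mid in the frame of basket below 0.026 m and linear speed of cart1 below 0.03 m/s) and (x of cart2_mid in the frame of basket between -0.059 and 0.059 m and y of cart2_mid in the frame of basket between -0.109 and 0.109 m and z of cart2_mid in the frame of basket below 0.026 m and linear speed of cart2 below 0.03 m/s) and (x of cart4_mid in the frame of basket between -0.059 and 0.059 m and y of cart4_mid in the frame of basket between -0.109 and 0.109 m and z of cart4_mid in the frame of basket below 0.026 m and linear speed of cart4 below 0.03 m/s) and not (x of cart3_mid in the frame of basket between -0.059 and 0.059 m and y of cart3_mid in the frame of basket between -0.109 and 0.109 m and z of cart3_mid in the frame of basket below 0.045 m) and not (x of cart5_mid in the frame of basket between -0.059 and 0.059 m and y of cart5_mid in the frame of basket between -0.109 and 0.109 m and z of cart5_mid in the frame of basket below 0.045 m)) or ((x of cart1_mid in the frame of basket between -0.059 and 0.059 m and y of cart1_mid in the frame of basket between -0.109 and 0.109 m and z of cart1_mid in the frame of basket below 0.026 m and linear speed of cart1 below 0.03 m/s) and (x of cart2_mid in the frame of basket between -0.059 and 0.059 m and y of cart2_mid in the frame of basket between -0.109 and 0.109 m and z of cart2_mid in the frame of basket below 0.026 m and linear speed of cart2 below 0.03 m/s) and (x of cart5_mid in the frame of basket between -0.059 and 0.059 m and y of cart5_mid in the frame of basket between -0.109 and 0.109 m and z of cart5_mid in the frame of basket below 0.026 m and linear speed of cart5 below 0.03 m/s) and not (x of cart3_mid in the frame of basket between -0.059 and 0.059 m and y of cart3_mid in the frame of basket between -0.109 and 0.109 m and z of cart3_mid in the frame of basket below 0.045 m) and not (x of cart4_mid in the frame of basket between -0.059 and 0.059 m and y of cart4_mid in the frame of basket between -0.109 and 0.109 m and z of cart4_mid in the frame of basket below 0.045 m)) or ((x of cart1_mid in the frame of basket between -0.059 and 0.059 m and y of cart1_mid in the frame of basket between -0.109 and 0.109 m and z of cart1_mid in the frame of basket below 0.026 m and linear speed of cart1 below 0.03 m/s) and (x of cart3_mid in the frame of basket between -0.059 and 0.059 m and y of cart3_mid in the frame of basket between -0.109 and 0.109 m and z of cart3_mid in the frame of basket below 0.026 m and linear speed of cart3 below 0.03 m/s) and (x of cart4_mid in the frame of basket between -0.059 and 0.059 m and y of cart4_mid in the frame of basket between -0.109 and 0.109 m and z of cart4_mid in the frame of basket below 0.026 m and linear speed of cart4 below 0.03 m/s) and not (x of cart2_mid in the frame of basket between -0.059 and 0.059 m and y of cart2_mid in the frame of basket between -0.109 and 0.109 m and z of cart2_mid in the frame of basket below 0.045 m) and not (x of cart5_mid in the frame of basket between -0.059 and 0.059 m and y of cart5_mid in the frame of basket between -0.109 and 0.109 m and z of cart5_mid in the frame of basket below 0.045 m)) or ((x of cart1_mid in the frame of basket between -0.059 and 0.059 m and y of cart1_mid in the frame of basket between -0.109 and 0.109 m and z of cart1_mid in the frame of basket below 0.026 m and linear speed of cart1 below 0.03 m/s) and (x of cart3_mid in the frame of basket between -0.059 and 0.059 m and y of cart3_mid in the frame of basket between -0.109 and 0.109 m and z of cart3_mid in the frame of basket below 0.026 m and linear speed of cart3 below 0.03 m/s) and (x of cart5_mid in the frame of basket between -0.059 and 0.059 m and y of cart5_mid in the frame of basket between -0.109 and 0.109 m and z of cart5_mid in the frame of basket below 0.026 m and linear speed of cart5 below 0.03 m/s) and not (x of cart2_mid in the frame of basket between -0.059 and 0.059 m and y of cart2_mid in the frame of basket between -0.109 and 0.109 m and z of cart2_mid in the frame of basket below 0.045 m) and not (x of cart4_mid in the frame of basket between -0.059 and 0.059 m and y of cart4_mid in the frame of basket between -0.109 and 0.109 m and z of cart4_mid in the frame of basket below 0.045 m)) or ((x of cart1_mid in the frame of basket between -0.059 and 0.059 m and y of cart1_mid in the frame of basket between -0.109 and 0.109 m and z of cart1_mid in the frame of basket below 0.026 m and linear speed of cart1 below 0.03 m/s) and (x of cart4_mid in the frame of basket between -0.059 and 0.059 m and y of cart4_mid in the frame of basket between -0.109 and 0.109 m and z of cart4_mid in the frame of basket below 0.026 m and linear speed of cart4 below 0.03 m/s) and (x of cart5_mid in the frame of basket between -0.059 and 0.059 m and y of cart5_mid in the frame of basket between -0.109 and 0.109 m and z of cart5_mid in the frame of basket below 0.026 m and linear speed of cart5 below 0.03 m/s) and not (x of cart2_mid in the frame of basket between -0.059 and 0.059 m and y of cart2_mid in the frame of basket between -0.109 and 0.109 m and z of cart2_mid in the frame of basket below 0.045 m) and not (x of cart3_mid in the frame of basket between -0.059 and 0.059 m and y of cart3_mid in the frame of basket between -0.109 and 0.109 m and z of cart3_mid in the frame of basket below 0.045 m)) or ((x of cart2_mid in the frame of basket between -0.059 and 0.059 m and y of cart2_mid in the frame of basket between -0.109 and 0.109 m and z of cart2_mid in the frame of basket below 0.026 m and linear speed of cart2 below 0.03 m/s) and (x of cart3_mid in the frame of basket between -0.059 and 0.059 m and y of cart3_mid in the frame of basket between -0.109 and 0.109 m and z of cart3_mid in the frame of basket below 0.026 m and linear speed of cart3 below 0.03 m/s) and (x of cart4_mid in the frame of basket between -0.059 and 0.059 m and y of cart4_mid in the frame of basket between -0.109 and 0.109 m and z of cart4_mid in the frame of basket below 0.026 m and linear speed of cart4 below 0.03 m/s) and not (x of cart1_mid in the frame of basket between -0.059 and 0.059 m and y of cart1_mid in the frame of basket between -0.109 and 0.109 m and z of cart1_mid in the frame of basket below 0.045 m) and not (x of cart5_mid in the frame of basket between -0.059 and 0.059 m and y of cart5_mid in the frame of basket between -0.109 and 0.109 m and z of cart5_mid in the frame of basket below 0.045 m)) or ((x of cart2_mid in the frame of basket between -0.059 and 0.059 m and y of cart2_mid in the frame of basket between -0.109 and 0.109 m and z of cart2_mid in the frame of basket below 0.026 m and linear speed of cart2 below 0.03 m/s) and (x of cart3_mid in the frame of basket between -0.059 and 0.059 m and y of cart3_mid in the frame of basket between -0.109 and 0.109 m and z of cart3_mid in the frame of basket below 0.026 m and linear speed of cart3 below 0.03 m/s) and (x of cart5_mid in the frame of basket between -0.059 and 0.059 m and y of cart5_mid in the frame of basket between -0.109 and 0.109 m and z of cart5_mid in the frame of basket below 0.026 m and linear speed of cart5 below 0.03 m/s) and not (x of cart1_mid in the frame of basket between -0.059 and 0.059 m and y of cart1_mid in the frame of basket between -0.109 and 0.109 m and z of cart1_mid in the frame of basket below 0.045 m) and not (x of cart4_mid in the frame of basket between -0.059 and 0.059 m and y of cart4_mid in the frame of basket between -0.109 and 0.109 m and z of cart4_mid in the frame of basket below 0.045 m)) or ((x of cart2_mid in the frame of basket between -0.059 and 0.059 m and y of cart2_mid in the frame of basket between -0.109 and 0.109 m and z of cart2_mid in the frame of basket below 0.026 m and linear speed of cart2 below 0.03 m/s) and (x of cart4_mid in the frame of basket between -0.059 and 0.059 m and y of cart4_mid in the frame of basket between -0.109 and 0.109 m and z of cart4_mid in the frame of basket below 0.026 m and linear speed of cart4 below 0.03 m/s) and (x of cart5_mid in the frame of basket between -0.059 and 0.059 m and y of cart5_mid in the frame of basket between -0.109 and 0.109 m and z of cart5_mid in the frame of basket below 0.026 m and linear speed of cart5 below 0.03 m/s) and not (x of cart1_mid in the frame of basket between -0.059 and 0.059 m and y of cart1_mid in the frame of basket between -0.109 and 0.109 m and z of cart1_mid in the frame of basket below 0.045 m) and not (x of cart3_mid in the frame of basket between -0.059 and 0.059 m and y of cart3_mid in the frame of basket between -0.109 and 0.109 m and z of cart3_mid in the frame of basket below 0.045 m)) or ((x of cart3_mid in the frame of basket between -0.059 and 0.059 m and y of cart3_mid in the frame of basket between -0.109 and 0.109 m and z of cart3_mid in the frame of basket below 0.026 m and linear speed of cart3 below 0.03 m/s) and (x of cart4_mid in the frame of basket between -0.059 and 0.059 m and y of cart4_mid in the frame of basket between -0.109 and 0.109 m and z of cart4_mid in the frame of basket below 0.026 m and linear speed of cart4 below 0.03 m/s) and (x of cart5_mid in the frame of basket between -0.059 and 0.059 m and y of cart5_mid in the frame of basket between -0.109 and 0.109 m and z of cart5_mid in the frame of basket below 0.026 m and linear speed of cart5 below 0.03 m/s) and not (x of cart1_mid in the frame of basket between -0.059 and 0.059 m and y of cart1_mid in the frame of basket between -0.109 and 0.109 m and z of cart1_mid in the frame of basket below 0.045 m) and not (x of cart2_mid in the frame of basket between -0.059 and 0.059 m and y of cart2_mid in the frame of basket between -0.109 and 0.109 m and z of cart2_mid in the frame of basket below 0.045 m)))); the robot touches nothing.
It fails at once if a jar is pushed more than 30 mm or tipped over (distance of any of specimen_jar, glass_jar from where it was at the start of the episode above 0.03 m or angle between any of specimen_jar, glass_jar's own z axis and vertical above 0.5 rad).
Of plate1, plate2, plate3, plate4 only 2 to 4 are there at a start; the rules pass over those that are not, and their reading is None.
At some moment in a run one of cart1, cart2, cart3, cart4, cart5, lid may be knocked a few centimetres aside while the robot is not near it.
Once in a run the grip may slacken for a moment while it holds something.
It also fails if it takes over 210 s, if anything falls off the work surface, if the arm or the gripper's body presses on something with over 40 N, if the wrist force passes 120 N, or if a joint passes its speed limit or range.

ROBOT

A 7-joint arm with a two-finger parallel gripper is mounted at the origin on the work surface. World frame = base frame: x ahead of the robot, y to its left, z up, the work surface at z = 0. Lengths are in m, angles in rad, forces in N, time in s.
With the tool pointing down it reaches from about 0.425 to 0.925 m from the base axis. Payload 6.8 kg.
Tool frame: the origin (TCP) lies midway between the tips of the shut fingers; the grasp point (between the pads) lies ctrl.pinch_z behind it (ctrl.pinch_z is the distance from the TCP to the grasp point, in m); z points along the fingers, y is the line along which they close (so a half turn about z gives the same grasp; the last joint's range is limited). The gripper opens to 85 mm and grips with 20 to 120 N. Pads are 22 mm wide; open, the fingers measure 114 mm over their backs; the gripper's body (76 mm by 85 mm) begins 54 mm behind the grasp point. The pads swing forward as they close: fully open they stand 13 mm farther back than shut.
Start: joints at [-0.108, 0.477, 0.022, 1.555, -0.011, 1.109, -0.083], TCP at [0.675, 0, 0.231] pointing down, gripper open.
Joint ranges: [-2.96, 2.96], [-0.34, 2.1], [-1.41, 1.46], [0.24, 2.44], [-1.37, 4.51], [0.17, 1.92], [-2.96, 2.96]. Speed limits (rad/s): [2.39, 2.39, 3.14, 3.14, 3.14, 3.14, 3.14].

INTERFACE

Orientations are given as a unit quaternion [w, x, y, z].
In Python, from rig import ctrl gives the robot as it stands.
- The arm moves only by the shell command python3 -m creep 'ROWS' [FORCE]. ROWS is JSON, a list of rows, each a list of 3 entries, a list of its own where there are three numbers: the shift along the tool's x, y, z in units of 30 mm (1.0 is 30 mm), then the turn, a rotation vector about the tool's x, y, z in rad, then the gripper's target within -1 to 1 (shut at 1, half-way at 0, fully open at -1). In form: [[[tx, ty, tz], [wx, wy, wz], gripper], ...]. A call has 1 to 8 rows; each row is the pose to reach, as a shift and turn from the pose commanded when the call began, along the tool's axes at that moment; what a row does not reach only later rows make up. A row lasts 1/12 s, in which the tool goes at most 41.7 mm and 7.16 degrees, less where a joint would pass 70% of its speed; a pose out of reach is approached as far as the arm can. A call with a gripper value outside its range is refused whole. The fingers move at their own pace and stop on an object; FORCE is the grip in N (left out, the last holds). Time passes only in rows, so rows that repeat a pose let the fingers close. It gives the time, the measured TCP pose, the force, the opening and the grip force at its end, in the units of the state.
- ctrl.state(): the state, without advancing time (a new reading comes with each control period).
- ctrl.read_camera(name): name is "scene" or "side" or "wrist"; returns a dict with "frame" (420x560x3 uint8, red, green, blue), "fov_y" (degrees; the focal length in pixels is half the picture's height over the tangent of half this angle, whatever the lens; pixels are square), "cx", "cy" (the principal point, pixels), "dist" ([k1, k2, p1, p2, k3] as OpenCV has them; the pictures are not rectified), "origin" and "attitude" of the camera in the world; the wrist camera has in their place "T_tool_cam" (4x4, takes a point from camera to tool coordinates, whose origin is the TCP and whose axes are the flange's). Camera axes: x right, y down, z forward; pixel columns grow to the right and rows downward; lengths in m; the calibration is good to about 2 mm. A picture is of the moment at which its call begins: read the wrist's pose just before it. There is no depth.
- ctrl.job_done(): hands the job in; it is judged then, once.
Trained networks look in the newest picture that a camera, given by its name, has taken for a name from the list of things; names that differ only in an ending like _2 or _b are one class to them, and where a whole thing is asked for, a point or a joint stands for the part that bears it (a point fixed in the world has none). Each returns a list of dicts, best first, with "score" (0 to 1); they miss things now and then, are a little off and sometimes report something else, mostly with a low value. They report only what shows in the picture. A call takes as long as a camera call. They do not tell look-alikes from the thing itself.
- ctrl.spot_in(camera, thing): "centre" ([column, row] in pixels, amid what is visible of it).
- ctrl.outline_of(camera, thing): "pixels" (420x560 bool, what is visible of it) and "centre" ([column, row] in pixels, amid what is visible of it).
- ctrl.place_of(camera, thing): "centre" ([column, row] in pixels: a listed point, or the origin of a listed thing).
The state is a dict: "time_s": time; "joints": joint angles; "dq": joint speeds; "effort": joint torques, N m; "tool_pos": TCP position; "tcp_rot": TCP orientation; "force": force on the tool from outside, world axes, zero at the start; "moment": the same for the moment, N m; "opening": finger opening in m; "grip_force": force on a finger pad.
Only numpy, scipy, OpenCV 4.12 (cv2) and the standard library are available. Lean on these libraries where they do the work, as an engineer would, in place of code of your own. Each camera call takes 0.05 s, during which the arm holds its last target. There are 200 camera calls.

## Working session

There is one attempt and no reset: what is moved stays moved. The work goes in short steps, Python scripts to look and compute and a shell command to move; the robot and the scene stay as the last step left them, time stands still between calls to the robot, and variables do not carry over. Pictures are saved under pics/ and viewed, at most 14 in all, crops included, and the job is handed in when it is done.

```bash
ls; mkdir -p pics; python3 - <<'E'
from rig import ctrl
import cv2
s=ctrl.state(); print({k:s[k] for k in('time_s','tool_pos','tcp_rot','opening','force')},ctrl.pinch_z)
for c in('scene','side','wrist'):
    r=ctrl.read_camera(c); cv2.imwrite(f'pics/{c}0.png',cv2.cvtColor(r['frame'],cv2.COLOR_RGB2BGR))
    print(c,{k:v for k,v in r.items() if k!='frame'})
E
```

```text
pics
{'time_s': 0.0, 'tool_pos': array([ 6.74420798e-01, -3.48649883e-05,  2.30313756e-01]), 'tcp_rot': array([-5.75222866e-04,  7.07106977e-01,  7.07106010e-01, -6.95321931e-04]), 'opening': 0.08534755685738649, 'force': array([ 1.3387725 ,  0.16005054, -0.47255895])} 0.0187
scene {'fov_y': 51.772795498614585, 'cx': 275.28799589563664, 'cy': 208.1938156262248, 'dist': array([0.00620999, 0.        , 0.        , 0.        , 0.        ]), 'origin': array([ 1.18844091, -0.41131547,  0.75695116]), 'attitude': array([-0.34960994,  0.79066058,  0.46174763, -0.19853931])}
side {'fov_y': 56.16834521828749, 'cx': 278.62888762354254, 'cy': 210.54575929459008, 'dist': array([-0.03247224,  0.        ,  0.        ,  0.        ,  0.        ]), 'origin': array([0.39776472, 0.7840858 , 0.68466516]), 'attitude': array([ 0.03840944, -0.09814155,  0.89554527, -0.43230965])}
wrist {'fov_y': 66.33158544130266, 'cx': 279.32175112851513, 'cy': 217.67142038536244, 'dist': array([-0.02587634,  0.        ,  0.        ,  0.        ,  0.        ]), 'T_tool_cam': array([[-1.15765371e-03, -9.63728664e-01, -2.66881477e-01,
         6.64419155e-02],
       [ 9.99999327e-01, -1.13444082e-03, -2.41154954e-04,
         8.97846886e-04],
       [-7.03533005e-05, -2.66881577e-01,  9.63729329e-01,
        -1.42916850e-01],
       [ 0.00000000e+00,  0.00000000e+00,  0.00000000e+00,
         1.00000000e+00]])}
```

View pics/scene0.png

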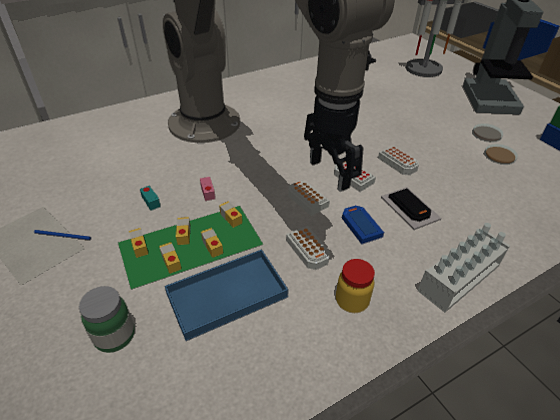

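View pics/side0.png

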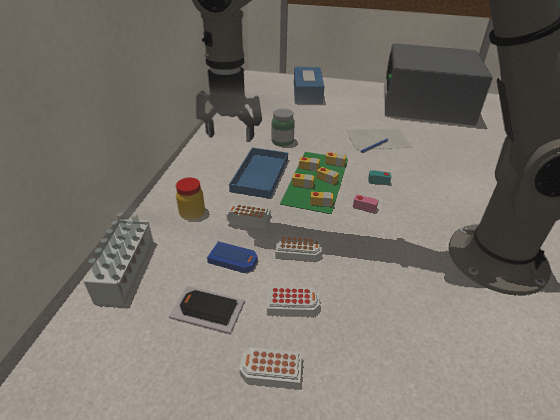

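```bash
cat > h.py <<'E'
from rig import ctrl
import numpy as np, cv2
from scipy.spatial.transform import Rotation as R
from scipy.optimize import minimize
def rot(q): return R.from_quat([q[1],q[2],q[3],q[0]])
def cam(name,save=None):
    s=ctrl.state(); r=ctrl.read_camera(name)
    f=210/np.tan(np.radians(r['fov_y']/2)); r['K']=np.array([[f,0,r['cx']],[0,f,r['cy']],[0,0,1]])
    if name=='wrist':
        T=np.array(r['T_tool_cam']); Rt=rot(s['tcp_rot']).as_matrix()
        r['R']=Rt@T[:3,:3]; r['o']=np.array(s['tool_pos'])+Rt@T[:3,3]
    else: r['R']=rot(r['attitude']).as_matrix(); r['o']=np.array(r['origin'])
    if save: cv2.imwrite(f'pics/{save}.png',cv2.cvtColor(r['frame'],cv2.COLOR_RGB2BGR))
    return r
def ray(r,px,z):
    u=cv2.undistortPoints(np.array([[px]],float),r['K'],r['dist'])[0,0]
    d=r['R']@np.array([u[0],u[1],1]); return (r['o']+d*(z-r['o'][2])/d[2])[:2]
def proj(r,P):
    return cv2.projectPoints(np.array(P,float),cv2.Rodrigues(r['R'].T)[0],-r['R'].T@r['o'],r['K'],r['dist'])[0][:,0]
def outl(a,b,c): return [(-a,-b),(a-c,-b),(a,-b+c),(a,b-c),(a-c,b),(-a,b)]
def shape(k):
    L=lambda o,*zs:[(x,y,z) for z in zs for x,y in o]
    if k=='plate': return L(outl(.055,.03,.014),0,.022)+L(outl(.05,.025,.012),.028)
    if k=='lid': return L(outl(.055,.03,.014),0,.018)
    if k=='nest': return L(outl(.055,.03,.014),0,.016)+L(outl(.05,.025,.012),.022)
    if k=='foot': return L(outl(.068,.043,0),0,.006)+shape('nest')
    if k=='cart': return L(outl(.032,.014,0),0,.03)
    if k=='basket': return L(outl(.063,.113,0),0,.028)
def sil(r,k,p,z0,sc=2):
    V=np.array(shape(k)); c,s=np.cos(p[2]),np.sin(p[2])
    W=np.c_[p[0]+c*V[:,0]-s*V[:,1],p[1]+s*V[:,0]+c*V[:,1],z0+V[:,2]]
    m=np.zeros((420*sc,560*sc),np.uint8); h=cv2.convexHull((proj(r,W)*sc*16).astype(np.int32))
    cv2.fillConvexPoly(m,h,1,cv2.LINE_8,4); return m>0
def fit(r,mask,k,p0,z0):
    M=cv2.resize(mask.astype(np.uint8),None,fx=2,fy=2,interpolation=cv2.INTER_LINEAR)>0
    def c(p):
        S=sil(r,k,p,z0); return 1-(S&M).sum()/max(1,(S|M).sum())
    b=minimize(c,p0,method='Nelder-Mead',options=dict(initial_simplex=np.array(p0)+np.array([[0,0,0],[.01,0,0],[0,.01,0],[0,0,.15]]),xatol=2e-4,fatol=1e-4,maxiter=150))
    return b.x,1-b.fun
def look(name,thing,k,z0,n=9,save=None,r=None,minsc=.3):
    r=r or cam(name,save); out=[]
    for o in ctrl.outline_of(name,thing)[:n]:
        if o['score']<minsc: continue
        m=np.array(o['pixels']); 
        if m.sum()<30: continue
        xy=ray(r,o['centre'],z0+.012); best=[]
        for y in np.arange(0,6.28,np.pi/4 if k in('plate','lid','nest','foot') else np.pi/4)[:8 if k in('plate','lid','nest','foot') else 4]:
            p=np.array([*xy,y]); S=sil(r,k,p,z0,1); best.append(((S&m).sum()/(S|m).sum(),y))
        best.sort(reverse=True); res=[fit(r,m,k,[*xy,y],z0) for _,y in best[:3]]
        # try end-for-end
        p,i=max(res,key=lambda t:t[1]); p2,i2=fit(r,m,k,[p[0],p[1],p[2]+np.pi],z0)
        out.append((round(float(o['score']),2),np.round(p,4),round(i,3),np.round(p2,4),round(i2,3),np.round(o['centre'])))
    return out
E
python3 - <<'E'
from h import *
for c in('scene','side'):
    r=cam(c)
    for t,k,z in(('plate1','plate',0),('lid','lid',0),('nest','foot',0),('cart1','cart',.003),('basket','basket',0)):
        print(c,t)
        for o in look(c,t,k,z,r=r): print('  ',*o)
        if t in('plate1','lid'): print('  notch',[(round(float(a['score']),2),np.round(ray(r,a['centre'],.011),3)) for a in ctrl.place_of(c,t+'_notch')])
    for t in('specimen_jar','glass_jar'): print(t,[(round(float(a['score']),2),np.round(ray(r,a['centre'],0),3)) for a in ctrl.place_of(c,t)])
print(ctrl.state()['time_s'])
E
```

```text
scene plate1
   0.92 [0.484  0.41   0.1536] 0.912 [0.48   0.4091 3.373 ] 0.895 [399. 159.]
   0.79 [ 0.6435 -0.0032 -0.0248] 0.961 [ 6.4110e-01 -3.0000e-03  3.1254e+00] 0.906 [311. 249.]
   0.61 [0.4898 0.0899 3.241 ] 0.961 [0.4919 0.0908 6.4003] 0.906 [307. 198.]
   0.59 [0.4919 0.2777 2.3314] 0.419 [0.4906 0.2772 5.516 ] 0.417 [361. 178.]
   0.5 [ 0.4315 -0.2283 -0.2026] 0.358 [ 0.4327 -0.2225  2.8958] 0.357 [182. 231.]
  notch [(0.91, array([ 0.689, -0.004]))]
scene lid
   0.68 [ 0.501  -0.1788 -0.2768] 0.41 [ 0.4986 -0.18    2.8552] 0.407 [210. 243.]
  notch [(0.79, array([0.591, 0.155])), (0.46, array([ 0.505, -0.298]))]
scene nest
   0.66 [0.6457 0.3067 6.2041] 0.962 [0.6457 0.3067 9.3456] 0.962 [407. 206.]
   0.55 [0.6245 0.1679 3.0141] 0.693 [0.6245 0.1679 6.1557] 0.693 [360. 222.]
scene cart1
   0.9 [ 0.4401 -0.3424 -0.1087] 0.894 [ 0.44   -0.3424  3.0334] 0.895 [137. 242.]
   0.82 [ 0.2994 -0.2697  3.1263] 0.836 [ 0.2996 -0.2697  6.2674] 0.838 [150. 196.]
   0.79 [ 0.5245 -0.1947  3.0931] 0.923 [ 0.5245 -0.1947  6.2347] 0.923 [212. 239.]
   0.7 [ 0.4555 -0.2383 -0.4079] 0.9
[... 1632 characters left out ...]
5  6.2753] 0.888 [380. 179.]
   0.75 [ 0.3322 -0.1214 -0.1314] 0.865 [ 0.3322 -0.1214  3.0102] 0.865 [362. 203.]
   0.69 [ 0.5164 -0.2937  3.1977] 0.906 [ 0.5164 -0.2937  6.3393] 0.906 [312. 164.]
   0.59 [0.8003 0.0016 0.7695] 0.386 [7.995e-01 2.500e-03 3.943e+00] 0.388 [188. 200.]
   0.47 [ 0.4912  0.4247 -0.0461] 0.39 [0.4912 0.4247 3.0955] 0.39 [266. 369.]
side basket
   0.61 [ 0.6607 -0.222   3.1027] 0.972 [ 0.6607 -0.222   6.2443] 0.972 [258. 172.]
   0.49 [ 0.4763 -0.3343  0.0131] 0.152 [ 0.4762 -0.3344  3.1548] 0.152 [328. 174.]
specimen_jar [(0.95, array([0.798, 0.012])), (0.19, array([ 0.46 , -0.286]))]
glass_jar [(0.57, array([ 0.64 , -0.452])), (0.41, array([0.49 , 0.409]))]
1.15
```

```bash
cat >> h.py <<'E'
def pose():
    s=ctrl.state(); M=rot(s['tcp_rot']).as_matrix(); return np.array(s['tool_pos']),np.arctan2(M[1,0],M[0,0]),M
def plan(x,y,z,psi):
    """calls to type, from the measured pose to TCP (x,y,z), tool x heading psi, tool straight down"""
    p,a,M=pose(); t=np.array([x,y,z]); dpsi=psi-a
    if a<-1.2: dpsi=psi-(a+2*np.pi)
    # tilt correction about tool axes
    D=np.array([[np.cos(psi),np.sin(psi),0],[np.sin(psi),-np.cos(psi),0],[0,0,-1]])
    n=max(1,int(np.ceil(max(abs(dpsi)/.12,np.linalg.norm(t-p)/.038)))); done=0; Mc=M; pc=p; first=1
    while done<n:
        k=min(8,n-done); f=(done+k)/n; pe=p+(t-p)*f; ps=psi-dpsi*(1-f)
        De=np.array([[np.cos(ps),np.sin(ps),0],[np.sin(ps),-np.cos(ps),0],[0,0,-1]])
        sh=Mc.T@(pe-pc)/.03; w=R.from_matrix(Mc.T@De).as_rotvec()
        print(f'  CALL rows={k}: [{np.round(sh,2).tolist()},{np.round(w,3).tolist()}]')
        done+=k; Mc=De; pc=pe
def st():
    s=ctrl.state(); p,a,M=pose()
    print('t %.2f'%s['time_s'],'p',np.round(p,4),'psi %.3f'%a,'tilt',np.round(M[:2,2],3),'F',np.round(s['force'],1),'open %.4f grip %.1f'%(s['opening'],s['grip_force']),'q',np.round(s['joints'],2))
E
python3 -c "
from h import *
st(); plan(.644,.307,.125,-.075)"
```

```text
t 1.15 p [0.675  0.     0.2313] psi 1.571 tilt [0. 0.] F [ 0.2 -0.9 -0.1] open 0.0852 grip 0.0 q [-0.11  0.48  0.02  1.56 -0.01  1.11 -0.08]
  CALL rows=8: [[5.85, -0.59, 2.03],[0.0, -0.0, 0.94]]
  CALL rows=6: [[2.23, -3.8, 1.52],[0.0, 0.0, 0.705]]
```

```bash
r='x'
python3 -m creep '[[[5.85,-0.59,2.03],[0,0,0.94],-1],[[5.85,-0.59,2.03],[0,0,0.94],-1],[[5.85,-0.59,2.03],[0,0,0.94],-1],[[5.85,-0.59,2.03],[0,0,0.94],-1],[[5.85,-0.59,2.03],[0,0,0.94],-1],[[5.85,-0.59,2.03],[0,0,0.94],-1],[[5.85,-0.59,2.03],[0,0,0.94],-1],[[5.85,-0.59,2.03],[0,0,0.94],-1]]' 60
python3 -m creep '[[[2.23,-3.8,1.52],[0,0,0.705],-1],[[2.23,-3.8,1.52],[0,0,0.705],-1],[[2.23,-3.8,1.52],[0,0,0.705],-1],[[2.23,-3.8,1.52],[0,0,0.705],-1],[[2.23,-3.8,1.52],[0,0,0.705],-1],[[2.23,-3.8,1.52],[0,0,0.705],-1],[[2.23,-3.8,1.52],[0,0,0.705],-1]]'
python3 - <<'E'
from h import *
st()
for o in look('wrist','nest','foot',0,save='nestw'): print(*o)
plan(.642,-.003,.125,0)
E
```

```text
time_s: 1.82
tool_pos: [0.657, 0.1765, 0.1701]
tcp_rot: [0.0, 0.951, 0.308, -0.0]
force: [0.5, -1.7, 0.2]
opening: 0.085
grip_force: 0.0
time_s: 2.4
tool_pos: [0.6437, 0.308, 0.1243]
tcp_rot: [0.0, 0.999, -0.038, -0.0]
force: [-0.5, -0.8, -0.2]
opening: 0.0851
grip_force: 0.0
t 2.40 p [0.6437 0.308  0.1243] psi -0.075 tilt [-0.    -0.001] F [-0.5 -0.8 -0.2] open 0.0851 grip 0.0 q [-0.76  0.66  0.35  1.56 -0.26  0.97 -1.98]
0.82 [0.6448 0.3025 3.0785] 0.992 [0.6448 0.3025 6.2201] 0.992 [285. 203.]
0.47 [0.5479 0.0136 2.4311] 0.523 [0.5481 0.0136 5.5737] 0.524 [533. 315.]
  CALL rows=8: [[0.59, 9.16, -0.0],[0.0, -0.0, -0.064]]
  CALL rows=1: [[0.0, 1.15, -0.0],[0.0, 0.0, -0.008]]
```

View pics/nestw.png

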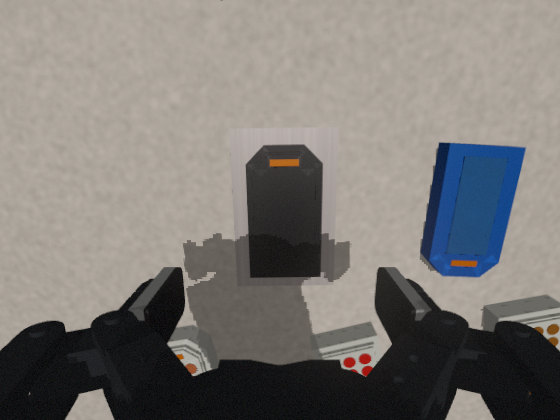

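```bash
python3 -m creep '[[[0.59,10.3,0],[0,0,-0.075],-1],[[0.59,10.3,0],[0,0,-0.075],-1],[[0.59,10.3,0],[0,0,-0.075],-1],[[0.59,10.3,0],[0,0,-0.075],-1],[[0.59,10.3,0],[0,0,-0.075],-1],[[0.59,10.3,0],[0,0,-0.075],-1],[[0.59,10.3,0],[0,0,-0.075],-1],[[0.59,10.3,0],[0,0,-0.075],-1]]'
python3 -m creep '[[[0,0,0],[0,0,0],-1],[[0,0,0],[0,0,0],-1]]'
python3 - <<'E'
from h import *
st()
o=look('wrist','plate1','plate',0,save='dw')
for a in o: print(*a)
x,y,a=o[0][1]; a=(a+1.5)%(2*np.pi)-1.5
plan(x,y,.0,a)
E
```

```text
time_s: 3.17
tool_pos: [0.6382, -0.0112, 0.1257]
tcp_rot: [0.002, 1.0, -0.002, 0.0]
force: [0.2, -1.4, 0.1]
opening: 0.0854
grip_force: 0.0
time_s: 3.33
tool_pos: [0.6389, -0.0047, 0.1253]
tcp_rot: [-0.0, 1.0, -0.001, 0.0]
force: [0.6, 0.2, -0.3]
opening: 0.0849
grip_force: 0.0
t 3.33 p [ 0.6389 -0.0047  0.1253] psi -0.001 tilt [0.001 0.   ] F [ 0.6  0.2 -0.3] open 0.0849 grip 0.0 q [-0.34  0.55  0.35  1.76 -0.23  0.88 -1.46]
0.84 [ 0.6422 -0.0072 -0.0068] 0.987 [ 0.6413 -0.0074  3.1305] 0.931 [282. 209.]
0.66 [ 0.488   0.0743 -0.2216] 0.317 [0.4862 0.0714 2.9313] 0.312 [196. 343.]
0.62 [0.505  0.3101 2.2851] 0.588 [0.5074 0.3065 5.4353] 0.455 [ 12. 329.]
0.38 [ 8.2210e-01 -1.9000e-03  3.0954e+00] 0.932 [ 8.2470e-01 -3.0000e-04  6.2855e+00] 0.839 [273.  17.]
  CALL rows=4: [[0.1, 0.21, 4.16],[-0.001, -0.0, 0.01]]
```

View pics/dw.png

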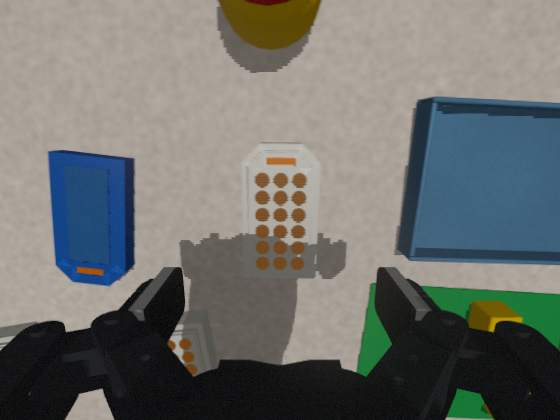

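```bash
python3 -m creep '[[[0.1,0.05,2],[0,0,0.005],-1],[[0.1,0.05,3.5],[0,0,0.005],-1],[[0.1,0.05,4.1],[0,0,0.005],-1],[[0.1,0.05,4.16],[0,0,0.005],-1],[[0.1,0.05,4.16],[0,0,0.005],-1],[[0.1,0.05,4.16],[0,0,0.005],0.5],[[0.1,0.05,4.16],[0,0,0.005],0.5],[[0.1,0.05,4.16],[0,0,0.005],0.5]]' 60
python3 -m creep '[[[0,0,0],[0,0,0],0.5],[[0,0,0],[0,0,0],0.5],[[0,0,0],[0,0,0],0.5],[[0,0,0],[0,0,0],0.5]]'
python3 -c "
from h import *
st()"
```

```text
time_s: 4.1
tool_pos: [0.6444, -0.0037, 0.0036]
tcp_rot: [-0.0, 1.0, -0.002, 0.003]
force: [0.3, -0.4, -0.6]
opening: 0.0585
grip_force: 64.4
time_s: 4.43
tool_pos: [0.6444, -0.0037, 0.0035]
tcp_rot: [-0.0, 1.0, -0.002, 0.003]
force: [-0.2, -0.7, 7.5]
opening: 0.0582
grip_force: 65.4
t 4.43 p [ 0.6444 -0.0037  0.0035] psi -0.004 tilt [0.006 0.001] F [-0.2 -0.7  7.5] open 0.0582 grip 65.4 q [-0.29  0.72  0.28  1.79 -0.3   0.67 -1.41]
```

```bash
python3 -m creep '[[[0,0,0],[0,0,0],-1],[[0,0,0],[0,0,0],-1],[[0,0,0],[0,0,0],-1],[[0,0,-4.06],[0,0,0],-1],[[0,0,-4.06],[0,0,0],-1],[[0,0,-4.06],[0,0,0],-1],[[0,0,-4.06],[0,0,0],-1],[[0,0,-4.06],[0,0,0],-1]]' 60
python3 -m creep '[[[0,0,0],[0,0,0],-1],[[0,0,0],[0,0,0],-1]]'
python3 - <<'E'
from h import *
st()
o=look('wrist','plate1','plate',0,n=1)
for a in o: print(*a)
p,a,M=pose()
x=o[0][1]; v=np.array([x[0]-p[0],x[1]-p[1],0]); print('in tool',M.T@v)
o=look('side','plate1','plate',0); print(*[q[1:3] for q in o])
E
```

```text
time_s: 5.1
tool_pos: [0.6438, -0.004, 0.1249]
tcp_rot: [-0.0, 1.0, -0.002, 0.003]
force: [0.5, 0.3, 0.2]
opening: 0.0852
grip_force: 0.0
time_s: 5.27
tool_pos: [0.6407, -0.0037, 0.1204]
tcp_rot: [0.0, 1.0, -0.002, -0.001]
force: [-0.6, -0.3, -0.5]
opening: 0.0854
grip_force: 0.0
t 5.27 p [ 0.6407 -0.0037  0.1204] psi -0.004 tilt [-0.003 -0.   ] F [-0.6 -0.3 -0.5] open 0.0854 grip 0.0 q [-0.34  0.56  0.35  1.75 -0.24  0.87 -1.46]
0.96 [ 0.4867  0.0759 -0.2198] 0.297 [0.485  0.0726 2.9051] 0.29 [197. 344.]
in tool [-0.15439044 -0.07914948  0.00041937]
(array([0.4853, 0.0889, 3.2677]), np.float64(0.963)) (array([0.4691, 0.2519, 3.3488]), np.float64(0.951)) (array([0.4818, 0.4091, 0.1154]), np.float64(0.972)) (array([ 6.405e-01, -6.000e-04,  2.300e-03]), np.float64(0.921))
```

```bash
cat >> h.py <<'E'
def near(thing,k,z0,save=None,name='wrist',at=None):
    """best-fitting instance near the tool (or at); returns pose with heading in [-1.5,4.8), tool-frame offset"""
    p,a,M=pose(); at=p[:2] if at is None else at
    o=[q for q in look(name,thing,k,z0,save=save) if np.linalg.norm(q[1][:2]-at)<.05]
    if not o: print('nothing near'); return None
    q=max(o,key=lambda q:q[2]); x=q[1].copy(); x[2]=(x[2]+1.5)%(2*np.pi)-1.5
    print(thing,'score',q[0],'pose',np.round(x,4),'iou',q[2],'flip iou',q[4],'tool off',np.round(M.T@np.array([x[0]-p[0],x[1]-p[1],0]),4)); return x
E
python3 - <<'E'
from h import *
st()
near('plate1','plate',0)
E
```

```text
t 5.47 p [ 0.6411 -0.004   0.1205] psi -0.004 tilt [-0.002 -0.   ] F [-0.5 -0.3 -0.1] open 0.0852 grip 0.0 q [-0.34  0.56  0.35  1.75 -0.24  0.87 -1.46]
plate1 score 0.93 pose [ 0.6419 -0.0049 -0.0046] iou 0.986 flip iou 0.932 tool off [ 0.0008  0.0009 -0.    ]
```

```bash
python3 -m creep '[[[0.02,0,2],[0,0,0],-1],[[0.02,0,3.4],[0,0,0],-1],[[0.02,0,3.83],[0,0,0],-1],[[0.02,0,3.83],[0,0,0],-1],[[0.02,0,3.83],[0,0,0],0.5],[[0.02,0,3.83],[0,0,0],0.5],[[0.02,0,3.83],[0,0,0],0.5],[[0.02,0,3.83],[0,0,0],0.5]]' 60
python3 -m creep '[[[0,0,0],[0,0,0],0.5],[[0,0,0],[0,0,0],0.5]]'
python3 -c "
from h import *
st()"
python3 -m creep '[[[0,0,-1],[0,0,0],0.5],[[0,0,-2],[0,0,0],0.5],[[0,0,-2.5],[0,0,0],0.5],[[0,0,-2.5],[0,0,0],0.5]]'
python3 -c "
from h import *
st(); plan(.6448,.3036,.095,-.063)"
```

```text
time_s: 6.23
tool_pos: [0.6445, -0.0041, 0.0098]
tcp_rot: [-0.0, 1.0, -0.002, 0.002]
force: [0.1, -0.2, -0.8]
opening: 0.0581
grip_force: 64.1
time_s: 6.4
tool_pos: [0.6445, -0.0041, 0.0096]
tcp_rot: [-0.0, 1.0, -0.002, 0.002]
force: [-0.3, -0.4, 8.1]
opening: 0.0582
grip_force: 65.1
t 6.40 p [ 0.6445 -0.0041  0.0096] psi -0.004 tilt [0.005 0.   ] F [-0.3 -0.4  8.1] open 0.0582 grip 65.1 q [-0.3   0.71  0.29  1.79 -0.3   0.68 -1.41]
time_s: 6.73
tool_pos: [0.6457, -0.0041, 0.0871]
tcp_rot: [-0.0, 1.0, -0.002, 0.004]
force: [0.6, -0.3, -0.9]
opening: 0.058
grip_force: 65.1
t 6.73 p [ 0.6457 -0.0041  0.0871] psi -0.005 tilt [0.008 0.001] F [ 0.6 -0.3 -0.9] open 0.0580 grip 65.1 q [-0.33  0.6   0.33  1.77 -0.26  0.8  -1.44]
  CALL rows=8: [[-0.07, -9.12, -0.23],[-0.001, -0.008, 0.052]]
  CALL rows=1: [[-0.07, -1.14, -0.03],[0.0, 0.0, 0.006]]
```

```bash
python3 -m creep '[[[0.02,-10.2,-0.1],[-0.001,-0.008,0.058],0.5],[[0.02,-10.2,-0.1],[-0.001,-0.008,0.058],0.5],[[0.02,-10.2,-0.1],[-0.001,-0.008,0.058],0.5],[[0.02,-10.2,-0.1],[-0.001,-0.008,0.058],0.5],[[0.02,-10.2,-0.1],[-0.001,-0.008,0.058],0.5],[[0.02,-10.2,-0.1],[-0.001,-0.008,0.058],0.5],[[0.02,-10.2,-0.1],[-0.001,-0.008,0.058],0.5],[[0.02,-10.2,-0.1],[-0.001,-0.008,0.058],0.5]]'
python3 -m creep '[[[0,0,0.5],[0,0,0],0.5],[[0,0,1],[0,0,0],0.5],[[0,0,1.2],[0,0,0],0.5],[[0,0,1.2],[0,0,0],0.5],[[0,0,1.2],[0,0,0],0.5],[[0,0,1.2],[0,0,0],0.5]]'
python3 -c "
from h import *
st(); plan(.6474,.3036,.035,-.062)"
```

```text
time_s: 7.4
tool_pos: [0.6419, 0.3121, 0.0844]
tcp_rot: [-0.002, 1.0, -0.027, -0.005]
force: [-0.7, 1.6, -0.9]
opening: 0.058
grip_force: 65.1
time_s: 7.9
tool_pos: [0.6448, 0.3004, 0.0493]
tcp_rot: [0.001, 0.999, -0.032, -0.004]
force: [0.3, -0.3, 0.2]
opening: 0.058
grip_force: 65.1
t 7.90 p [0.6448 0.3004 0.0493] psi -0.064 tilt [-0.007 -0.001] F [ 0.3 -0.3  0.2] open 0.0580 grip 65.1 q [-0.74  0.75  0.33  1.6  -0.3   0.85 -1.92]
  CALL rows=1: [[0.08, -0.11, 0.48],[0.002, 0.007, -0.002]]
```

```bash
python3 -m creep '[[[0.08,-0.1,0.2],[0.001,0.008,0],0.5],[[0.08,-0.1,0.3],[0.001,0.008,0],0.5],[[0.08,-0.1,0.3],[0.001,0.008,0],0.5],[[0.08,-0.1,0.3],[0.001,0.008,0],0.5]]'
python3 -c "
from h import *
st(); plan(.6474,.3036,.035,-.062)"
```

```text
time_s: 8.23
tool_pos: [0.6464, 0.3049, 0.0397]
tcp_rot: [0.0, 1.0, -0.031, -0.0]
force: [0.5, 0.2, -0.4]
opening: 0.058
grip_force: 65.1
t 8.23 p [0.6464 0.3049 0.0397] psi -0.062 tilt [-0. -0.] F [ 0.5  0.2 -0.4] open 0.0580 grip 65.1 q [-0.74  0.77  0.33  1.59 -0.31  0.83 -1.93]
  CALL rows=1: [[0.04, 0.04, 0.16],[0.0, 0.0, -0.0]]
```

```bash
python3 -m creep '[[[0.03,0.04,0.1],[0,0,0],0.5],[[0.03,0.04,0.2],[0,0,0],0.5],[[0.03,0.04,0.3],[0,0,0],0.5],[[0.03,0.04,0.4],[0,0,0],0.5],[[0.03,0.04,0.5],[0,0,0],0.5],[[0.03,0.04,0.5],[0,0,0],0.5],[[0.03,0.04,0.5],[0,0,0],0.5]]'
python3 -c "
from h import *
st()"
```

```text
time_s: 8.82
tool_pos: [0.6473, 0.3036, 0.0257]
tcp_rot: [0.0, 1.0, -0.031, -0.0]
force: [-2.9, -0.7, 5.8]
opening: 0.0576
grip_force: 65.9
t 8.82 p [0.6473 0.3036 0.0257] psi -0.062 tilt [-0. -0.] F [-2.9 -0.7  5.8] open 0.0576 grip 65.9 q [-0.74  0.78  0.32  1.6  -0.31  0.81 -1.92]
```

```bash
python3 -m creep '[[[0,0,0],[0,0,0],-1],[[0,0,0],[0,0,0],-1],[[0,0,0],[0,0,0],-1],[[0,0,-3.8],[0,0,0],-1],[[0,0,-3.8],[0,0,0],-1],[[0,0,-3.8],[0,0,0],-1],[[0,0,-3.8],[0,0,0],-1],[[0,0,-3.8],[0,0,0],-1]]'
python3 - <<'E'
from h import *
st(); near('plate1','plate',.016)
plan(.484,.410,.125,.12)
E
```

```text
time_s: 9.48
tool_pos: [0.6489, 0.3042, 0.1414]
tcp_rot: [-0.001, 1.0, -0.031, 0.002]
force: [-0.3, 0.4, -0.9]
opening: 0.0853
grip_force: 0.0
t 9.48 p [0.6489 0.3042 0.1414] psi -0.062 tilt [0.004 0.002] F [-0.3  0.4 -0.9] open 0.0853 grip 0.0 q [-0.77  0.65  0.37  1.54 -0.27  0.99 -1.95]
plate1 score 0.9 pose [ 0.6452  0.3024 -0.0625] iou 0.987 flip iou 0.931 tool off [-0.0036  0.0021 -0.    ]
  CALL rows=6: [[-5.63, -3.21, 0.43],[0.001, 0.002, -0.182]]
```

```bash
python3 -m creep '[[[-5.6,-3.2,0.4],[0,0,-0.182],-1],[[-5.6,-3.2,0.4],[0,0,-0.182],-1],[[-5.6,-3.2,0.4],[0,0,-0.182],-1],[[-5.6,-3.2,0.4],[0,0,-0.182],-1],[[-5.6,-3.2,0.4],[0,0,-0.182],-1],[[-5.6,-3.2,0.4],[0,0,-0.182],-1],[[-5.6,-3.2,0.4],[0,0,-0.182],-1],[[-5.6,-3.2,0.4],[0,0,-0.182],-1]]'
python3 -m creep '[[[0,0,0],[0,0,0],-1],[[0,0,0],[0,0,0],-1]]'
python3 - <<'E'
from h import *
st(); x=near('plate1','plate',0)
plan(x[0],x[1]+.001,.006,x[2])
E
```

```text
time_s: 10.25
tool_pos: [0.4857, 0.4088, 0.1256]
tcp_rot: [0.001, 0.998, 0.06, -0.0]
force: [1.0, -0.7, 0.3]
opening: 0.0851
grip_force: 0.0
time_s: 10.42
tool_pos: [0.4871, 0.4083, 0.1265]
tcp_rot: [0.001, 0.998, 0.058, 0.0]
force: [-0.2, 0.5, -0.2]
opening: 0.0856
grip_force: 0.0
t 10.42 p [0.4871 0.4083 0.1265] psi 0.117 tilt [ 0.    -0.001] F [-0.2  0.5 -0.2] open 0.0856 grip 0.0 q [-1.03  0.54  0.32  1.76 -0.21  0.87 -2.07]
plate1 score 0.93 pose [0.483  0.4072 0.115 ] iou 0.99 flip iou 0.931 tool off [-0.0042  0.0006 -0.    ]
  CALL rows=4: [[-0.13, 0.0, 4.02],[0.001, -0.0, 0.003]]
```

```bash
python3 -m creep '[[[-0.13,0,2],[0,0,0],-1],[[-0.13,0,3.5],[0,0,0],-1],[[-0.13,0,4.0],[0,0,0],-1],[[-0.13,0,4.0],[0,0,0],-1],[[-0.13,0,4.0],[0,0,0],-1],[[-0.13,0,4.0],[0,0,0],0.5],[[-0.13,0,4.0],[0,0,0],0.5],[[-0.13,0,4.0],[0,0,0],0.5]]' 60
python3 -m creep '[[[0,0,0],[0,0,0],0.5],[[0,0,0],[0,0,0],0.5]]'
python3 -c "
from h import *
st(); p,a,M=pose(); print(M.T@np.array([.483-p[0],.4072-p[1],0]))"
python3 -m creep '[[[0,0,-1],[0,0,0],0.5],[[0,0,-2],[0,0,0],0.5],[[0,0,-3],[0,0,0],0.5],[[0,0,-3],[0,0,0],0.5],[[0,0,-3],[0,0,0],0.5]]'
python3 -c "
from h import *
st(); plan(.6448,.3036,.085,-.063)"
```

```text
time_s: 11.18
tool_pos: [0.4839, 0.4108, 0.0104]
tcp_rot: [-0.002, 0.998, 0.06, 0.002]
force: [-0.3, -1.6, 3.3]
opening: 0.0579
grip_force: 63.7
time_s: 11.35
tool_pos: [0.4839, 0.4107, 0.0104]
tcp_rot: [-0.002, 0.998, 0.06, 0.002]
force: [0.2, -0.9, 5.4]
opening: 0.0583
grip_force: 64.0
t 11.35 p [0.4839 0.4107 0.0104] psi 0.119 tilt [0.004 0.004] F [ 0.2 -0.9  5.4] open 0.0583 grip 64.0 q [-0.99  0.69  0.26  1.82 -0.27  0.66 -2.03]
[-1.32638331e-03  3.40274923e-03 -1.63133854e-05]
time_s: 11.77
tool_pos: [0.4837, 0.4111, 0.101]
tcp_rot: [-0.003, 0.998, 0.06, 0.003]
force: [0.3, -0.5, -1.2]
opening: 0.0578
grip_force: 65.2
t 11.77 p [0.4837 0.4111 0.101 ] psi 0.120 tilt [0.005 0.005] F [ 0.3 -0.5 -1.2] open 0.0578 grip 65.2 q [-1.03  0.57  0.31  1.79 -0.22  0.82 -2.06]
  CALL rows=6: [[4.9, 4.2, 0.54],[-0.005, -0.005, 0.183]]
```

```bash
python3 -m creep '[[[4.95,4.2,0.3],[0,0,0.182],0.5],[[4.95,4.2,0.3],[0,0,0.182],0.5],[[4.95,4.2,0.3],[0,0,0.182],0.5],[[4.95,4.2,0.3],[0,0,0.182],0.5],[[4.95,4.2,0.3],[0,0,0.182],0.5],[[4.95,4.2,0.3],[0,0,0.182],0.5],[[4.95,4.2,0.3],[0,0,0.182],0.5],[[4.95,4.2,0.9],[0,0,0.182],0.5]]'
python3 -m creep '[[[0,0,0.15],[0,0,0],0.5],[[0,0,0.15],[0,0,0],0.5],[[0,0,0.15],[0,0,0],0.5]]'
python3 -c "
from h import *
st(); plan(.6461,.3036,.048,-.062)"
```

```text
time_s: 12.43
tool_pos: [0.6459, 0.3035, 0.0727]
tcp_rot: [-0.002, 1.0, -0.031, 0.002]
force: [0.7, 0.6, 0.1]
opening: 0.0578
grip_force: 65.2
time_s: 12.68
tool_pos: [0.6429, 0.3032, 0.0651]
tcp_rot: [0.0, 1.0, -0.03, -0.001]
force: [0.6, 0.3, -0.4]
opening: 0.0576
grip_force: 65.2
t 12.68 p [0.6429 0.3032 0.0651] psi -0.060 tilt [-0.002 -0.   ] F [ 0.6  0.3 -0.4] open 0.0576 grip 65.2 q [-0.75  0.73  0.34  1.6  -0.29  0.87 -1.93]
  CALL rows=1: [[0.11, -0.02, 0.57],[0.0, 0.002, 0.002]]
```

```bash
python3 -m creep '[[[0.1,-0.02,0.1],[0,0.002,0],0.5],[[0.1,-0.02,0.2],[0,0.002,0],0.5],[[0.1,-0.02,0.2],[0,0.002,0],0.5],[[0.1,-0.02,0.3],[0,0.002,0],0.5],[[0.1,-0.02,0.4],[0,0.002,0],0.5],[[0.1,-0.02,0.5],[0,0.002,0],0.5],[[0.1,-0.02,0.57],[0,0.002,0],0.5],[[0.1,-0.02,0.57],[0,0.002,0],0.5]]'
python3 -c "
from h import *
st(); plan(.6461,.3036,.048,-.062)"
```

```text
time_s: 13.35
tool_pos: [0.6473, 0.3024, 0.0485]
tcp_rot: [0.0, 1.0, -0.031, 0.001]
force: [-1.6, -0.7, 2.4]
opening: 0.0578
grip_force: 65.5
t 13.35 p [0.6473 0.3024 0.0485] psi -0.062 tilt [ 0.002 -0.   ] F [-1.6 -0.7  2.4] open 0.0578 grip 65.5 q [-0.74  0.75  0.33  1.59 -0.3   0.84 -1.93]
  CALL rows=1: [[-0.04, -0.04, 0.02],[0.0, -0.002, -0.0]]
```

```bash
python3 -m creep '[[[0,0,0],[0,0,0],-1],[[0,0,0],[0,0,0],-1],[[0,0,0],[0,0,0],-1],[[0,0,-3.8],[0,0,0],-1],[[0,0,-3.8],[0,0,0],-1],[[0,0,-3.8],[0,0,0],-1],[[0,0,-3.8],[0,0,0],-1],[[0,0,-3.8],[0,0,0],-1]]'
python3 - <<'E'
from h import *
st(); near('plate1','plate',.038)
plan(.472,.252,.125,3.34)
E
```

```text
time_s: 14.02
tool_pos: [0.6486, 0.3031, 0.165]
tcp_rot: [-0.001, 1.0, -0.031, 0.003]
force: [-0.6, -0.7, 0.0]
opening: 0.0851
grip_force: 0.0
t 14.02 p [0.6486 0.3031 0.165 ] psi -0.062 tilt [0.006 0.002] F [-0.6 -0.7  0. ] open 0.0851 grip 0.0 q [-0.77  0.62  0.38  1.53 -0.25  1.03 -1.96]
plate1 score 0.93 pose [ 0.646   0.3013 -0.0629] iou 0.991 flip iou 0.928 tool off [-0.0025  0.0019 -0.    ]
  CALL rows=8: [[-1.57, 0.56, 0.33],[0.001, -0.0, -0.938]]
  CALL rows=8: [[-1.38, -0.94, 0.33],[0.0, 0.0, -0.938]]
  CALL rows=8: [[-0.06, -1.67, 0.33],[0.0, 0.0, -0.938]]
  CALL rows=5: [[0.82, -0.65, 0.21],[0.0, 0.0, -0.587]]
```

```bash
python3 -m creep '[[[-1.57,0.56,0.33],[0,0,-0.938],-1],[[-1.57,0.56,0.33],[0,0,-0.938],-1],[[-1.57,0.56,0.33],[0,0,-0.938],-1],[[-1.57,0.56,0.33],[0,0,-0.938],-1],[[-1.57,0.56,0.33],[0,0,-0.938],-1],[[-1.57,0.56,0.33],[0,0,-0.938],-1],[[-1.57,0.56,0.33],[0,0,-0.938],-1],[[-1.57,0.56,0.33],[0,0,-0.938],-1]]'
python3 -m creep '[[[-1.38,-0.94,0.33],[0,0,-0.938],-1],[[-1.38,-0.94,0.33],[0,0,-0.938],-1],[[-1.38,-0.94,0.33],[0,0,-0.938],-1],[[-1.38,-0.94,0.33],[0,0,-0.938],-1],[[-1.38,-0.94,0.33],[0,0,-0.938],-1],[[-1.38,-0.94,0.33],[0,0,-0.938],-1],[[-1.38,-0.94,0.33],[0,0,-0.938],-1],[[-1.38,-0.94,0.33],[0,0,-0.938],-1]]'
python3 -m creep '[[[-0.06,-1.67,0.33],[0,0,-0.938],-1],[[-0.06,-1.67,0.33],[0,0,-0.938],-1],[[-0.06,-1.67,0.33],[0,0,-0.938],-1],[[-0.06,-1.67,0.33],[0,0,-0.938],-1],[[-0.06,-1.67,0.33],[0,0,-0.938],-1],[[-0.06,-1.67,0.33],[0,0,-0.938],-1],[[-0.06,-1.67,0.33],[0,0,-0.938],-1],[[-0.06,-1.67,0.33],[0,0,-0.938],-1]]'
python3 -m creep '[[[0.82,-0.65,0.21],[0,0,-0.587],-1],[[0.82,-0.65,0.21],[0,0,-0.587],-1],[[0.82,-0.65,0.21],[0,0,-0.587],-1],[[0.82,-0.65,0.21],[0,0,-0.587],-1],[[0.82,-0.65,0.21],[0,0,-0.587],-1],[[0.82,-0.65,0.21],[0,0,-0.587],-1],[[0.82,-0.65,0.21],[0,0,-0.587],-1]]'
python3 - <<'E'
from h import *
st(); x=near('plate1','plate',0)
plan(x[0],x[1]-.001,.006,x[2])
E
```

```text
time_s: 14.78
tool_pos: [0.5978, 0.2881, 0.15]
tcp_rot: [0.001, 0.904, 0.427, -0.001]
force: [0.3, -0.2, -0.3]
opening: 0.0851
grip_force: 0.0
time_s: 15.45
tool_pos: [0.5496, 0.2744, 0.1402]
tcp_rot: [0.0, 0.614, 0.79, -0.001]
force: [-1.1, 0.3, 0.2]
opening: 0.0853
grip_force: 0.0
time_s: 16.12
tool_pos: [0.5014, 0.2605, 0.1304]
tcp_rot: [-0.001, 0.19, 0.982, -0.001]
force: [-0.0, 1.0, 0.2]
opening: 0.0855
grip_force: 0.0
time_s: 16.7
tool_pos: [0.4717, 0.252, 0.1247]
tcp_rot: [-0.0, -0.097, 0.995, -0.0]
force: [0.1, 0.5, -0.4]
opening: 0.0852
grip_force: 0.0
t 16.70 p [0.4717 0.252  0.1247] psi -2.947 tilt [-0.001 -0.001] F [ 0.1  0.5 -0.4] open 0.0852 grip 0.0 q [-0.25  0.42 -0.44  1.96  0.24  0.81  0.94]
plate1 score 0.79 pose [0.4706 0.2486 3.3275] iou 0.989 flip iou 0.932 tool off [ 0.0017 -0.0031  0.    ]
  CALL rows=4: [[0.08, -0.14, 3.97],[-0.001, 0.0, 0.009]]
```

```bash
python3 -m creep '[[[0.08,-0.12,2],[0,0,0.01],-1],[[0.08,-0.12,3.5],[0,0,0.01],-1],[[0.08,-0.12,3.97],[0,0,0.01],-1],[[0.08,-0.12,3.97],[0,0,0.01],-1],[[0.08,-0.12,3.97],[0,0,0.01],-1],[[0.08,-0.12,3.97],[0,0,0.01],0.5],[[0.08,-0.12,3.97],[0,0,0.01],0.5],[[0.08,-0.12,3.97],[0,0,0.01],0.5]]' 60
python3 -m creep '[[[0,0,0],[0,0,0],0.5],[[0,0,0],[0,0,0],0.5]]'
python3 -c "
from h import *
st(); p,a,M=pose(); print(M.T@np.array([.4706-p[0],.2486-p[1],0]))"
python3 -m creep '[[[0,0,-1],[0,0,0],0.5],[[0,0,-2],[0,0,0],0.5],[[0,0,-3],[0,0,0],0.5],[[0,0,-4],[0,0,0],0.5],[[0,0,-4],[0,0,0],0.5],[[0,0,-4],[0,0,0],0.5]]'
python3 -c "
from h import *
st(); plan(.6448,.3036,.105,-.062)"
```

```text
time_s: 17.47
tool_pos: [0.4729, 0.2496, 0.0099]
tcp_rot: [0.003, -0.093, 0.996, 0.001]
force: [-0.6, 0.5, 5.2]
opening: 0.058
grip_force: 63.3
time_s: 17.63
tool_pos: [0.4729, 0.2496, 0.0099]
tcp_rot: [0.003, -0.093, 0.996, 0.001]
force: [-1.9, -0.2, 7.4]
opening: 0.0579
grip_force: 63.5
t 17.63 p [0.4729 0.2496 0.0099] psi -2.955 tilt [0.006 0.002] F [-1.9 -0.2  7.4] open 0.0579 grip 63.5 q [-0.32  0.59 -0.35  2.03  0.36  0.58  0.83]
[ 2.44402287e-03 -5.35639997e-04 -1.64229354e-05]
time_s: 18.13
tool_pos: [0.4727, 0.2493, 0.1303]
tcp_rot: [0.004, -0.093, 0.996, 0.001]
force: [0.7, -0.2, -0.7]
opening: 0.0575
grip_force: 68.3
t 18.13 p [0.4727 0.2493 0.1303] psi -2.955 tilt [0.008 0.002] F [ 0.7 -0.2 -0.7] open 0.0575 grip 68.3 q [-0.24  0.4  -0.44  1.97  0.24  0.81  0.94]
  CALL rows=8: [[-1.65, 0.2, 0.25],[0.005, 0.008, 0.935]]
  CALL rows=8: [[-0.82, 1.44, 0.23],[0.0, 0.0, 0.935]]
  CALL rows=8: [[0.67, 1.52, 0.23],[0.0, 0.0, 0.935]]
  CALL rows=5: [[1.01, 0.22, 0.15],[0.0, 0.0, 0.584]]
```

```bash
python3 -m creep '[[[-1.6,0.2,0.2],[0,0,0.935],0.5],[[-1.6,0.2,0.2],[0,0,0.935],0.5],[[-1.6,0.2,0.2],[0,0,0.935],0.5],[[-1.6,0.2,0.2],[0,0,0.935],0.5],[[-1.6,0.2,0.2],[0,0,0.935],0.5],[[-1.6,0.2,0.2],[0,0,0.935],0.5],[[-1.6,0.2,0.2],[0,0,0.935],0.5],[[-1.6,0.2,0.2],[0,0,0.935],0.5]]'
python3 -m creep '[[[-0.82,1.44,0.2],[0,0,0.935],0.5],[[-0.82,1.44,0.2],[0,0,0.935],0.5],[[-0.82,1.44,0.2],[0,0,0.935],0.5],[[-0.82,1.44,0.2],[0,0,0.935],0.5],[[-0.82,1.44,0.2],[0,0,0.935],0.5],[[-0.82,1.44,0.2],[0,0,0.935],0.5],[[-0.82,1.44,0.2],[0,0,0.935],0.5],[[-0.82,1.44,0.2],[0,0,0.935],0.5]]'
python3 -m creep '[[[0.67,1.52,0.2],[0,0,0.935],0.5],[[0.67,1.52,0.2],[0,0,0.935],0.5],[[0.67,1.52,0.2],[0,0,0.935],0.5],[[0.67,1.52,0.2],[0,0,0.935],0.5],[[0.67,1.52,0.2],[0,0,0.935],0.5],[[0.67,1.52,0.2],[0,0,0.935],0.5],[[0.67,1.52,0.2],[0,0,0.935],0.5],[[0.67,1.52,0.2],[0,0,0.935],0.5]]'
python3 -m creep '[[[0.95,0.22,0.2],[0,0,0.584],0.5],[[0.95,0.22,0.2],[0,0,0.584],0.5],[[0.95,0.22,0.2],[0,0,0.584],0.5],[[0.95,0.22,0.2],[0,0,0.584],0.5],[[0.95,0.22,0.2],[0,0,0.584],0.5],[[0.95,0.22,0.2],[0,0,0.584],0.5],[[0.95,0.22,0.2],[0,0,0.584],0.5],[[0.95,0.22,0.2],[0,0,0.584],0.5]]'
python3 -c "
from h import *
st(); plan(.6424,.3038,.085,-.062)"
```

```text
time_s: 18.8
tool_pos: [0.5163, 0.2628, 0.1202]
tcp_rot: [0.001, 0.368, 0.93, -0.0]
force: [-0.5, -0.3, -1.0]
opening: 0.058
grip_force: 68.3
time_s: 19.47
tool_pos: [0.5636, 0.2778, 0.1142]
tcp_rot: [0.001, 0.748, 0.664, -0.0]
force: [-0.6, -0.7, -0.9]
opening: 0.0579
grip_force: 68.3
time_s: 20.13
tool_pos: [0.6111, 0.2928, 0.1081]
tcp_rot: [0.001, 0.967, 0.256, 0.0]
force: [0.2, 0.2, -0.9]
opening: 0.0576
grip_force: 68.3
time_s: 20.8
tool_pos: [0.6396, 0.3015, 0.1027]
tcp_rot: [0.0, 1.0, -0.029, 0.001]
force: [-0.4, 0.7, -1.2]
opening: 0.058
grip_force: 68.3
t 20.80 p [0.6396 0.3015 0.1027] psi -0.058 tilt [ 0.001 -0.001] F [-0.4  0.7 -1.2] open 0.0580 grip 68.3 q [-0.8   0.69  0.41  1.59 -0.32  0.93 -1.91]
  CALL rows=1: [[0.09, -0.08, 0.59],[0.001, -0.001, 0.004]]
```

```bash
python3 -m creep '[[[0.09,-0.08,0.3],[0,0,0.004],0.5],[[0.09,-0.08,0.6],[0,0,0.004],0.5],[[0.09,-0.08,0.6],[0,0,0.004],0.5],[[0.09,-0.08,0.6],[0,0,0.004],0.5]]'
python3 -c "
from h import *
st(); plan(.6424,.3038,.0695,-.062)"
```

```text
time_s: 21.13
tool_pos: [0.642, 0.3034, 0.0837]
tcp_rot: [0.001, 0.999, -0.032, -0.0]
force: [0.7, 0.1, -1.7]
opening: 0.058
grip_force: 68.3
t 21.13 p [0.642  0.3034 0.0837] psi -0.064 tilt [-0.    -0.001] F [ 0.7  0.1 -1.7] open 0.0580 grip 68.3 q [-0.79  0.72  0.4   1.59 -0.33  0.9  -1.91]
  CALL rows=1: [[0.01, -0.01, 0.47],[0.001, 0.0, -0.002]]
```

```bash
python3 -m creep '[[[0.01,-0.01,0.1],[0,0,0],0.5],[[0.01,-0.01,0.2],[0,0,0],0.5],[[0.01,-0.01,0.3],[0,0,0],0.5],[[0.01,-0.01,0.4],[0,0,0],0.5],[[0.01,-0.01,0.48],[0,0,0],0.5],[[0.01,-0.01,0.48],[0,0,0],0.5],[[0.01,-0.01,0.48],[0,0,0],0.5]]'
python3 -c "
from h import *
st(); plan(.6424,.3038,.0695,-.062)"
```

```text
time_s: 21.72
tool_pos: [0.6432, 0.3041, 0.0707]
tcp_rot: [0.0, 0.999, -0.032, 0.001]
force: [-0.4, -0.3, -0.4]
opening: 0.0577
grip_force: 68.3
t 21.72 p [0.6432 0.3041 0.0707] psi -0.064 tilt [ 0.002 -0.   ] F [-0.4 -0.3 -0.4] open 0.0577 grip 68.3 q [-0.79  0.73  0.4   1.6  -0.34  0.88 -1.9 ]
  CALL rows=1: [[-0.03, 0.01, 0.04],[0.0, -0.002, -0.002]]
```

```bash
python3 -m creep '[[[0,0,0.04],[0,0,0],0.5],[[0,0,0.04],[0,0,0],-1],[[0,0,0.04],[0,0,0],-1],[[0,0,0.04],[0,0,0],-1],[[0,0,-3.8],[0,0,0],-1],[[0,0,-3.8],[0,0,0],-1],[[0,0,-3.8],[0,0,0],-1],[[0,0,-3.8],[0,0,0],-1]]'
python3 - <<'E'
from h import *
st(); near('plate1','plate',.06,save='st3')
plan(.487,.09,.125,3.25)
E
```

```text
time_s: 22.38
tool_pos: [0.6473, 0.3052, 0.1934]
tcp_rot: [-0.003, 0.999, -0.032, 0.007]
force: [1.3, -0.2, 0.6]
opening: 0.0855
grip_force: 0.0
t 22.38 p [0.6473 0.3052 0.1934] psi -0.065 tilt [0.013 0.006] F [ 1.3 -0.2  0.6] open 0.0855 grip 0.0 q [-0.82  0.6   0.45  1.52 -0.29  1.07 -1.94]
plate1 score 0.83 pose [ 0.6473  0.3024 -0.0697] iou 0.991 flip iou 0.932 tool off [ 0.0001  0.0028 -0.    ]
  CALL rows=8: [[-1.36, 2.14, 0.58],[0.0, -0.006, -0.947]]
  CALL rows=8: [[-2.53, 0.14, 0.59],[0.0, 0.0, -0.947]]
  CALL rows=8: [[-1.59, -1.97, 0.59],[0.0, 0.0, -0.947]]
  CALL rows=4: [[0.33, -1.22, 0.29],[0.0, 0.0, -0.473]]
```

```bash
python3 -m creep '[[[-1.36,2.14,0.58],[0,0,-0.947],-1],[[-1.36,2.14,0.58],[0,0,-0.947],-1],[[-1.36,2.14,0.58],[0,0,-0.947],-1],[[-1.36,2.14,0.58],[0,0,-0.947],-1],[[-1.36,2.14,0.58],[0,0,-0.947],-1],[[-1.36,2.14,0.58],[0,0,-0.947],-1],[[-1.36,2.14,0.58],[0,0,-0.947],-1],[[-1.36,2.14,0.58],[0,0,-0.947],-1]]'
python3 -m creep '[[[-2.53,0.14,0.59],[0,0,-0.947],-1],[[-2.53,0.14,0.59],[0,0,-0.947],-1],[[-2.53,0.14,0.59],[0,0,-0.947],-1],[[-2.53,0.14,0.59],[0,0,-0.947],-1],[[-2.53,0.14,0.59],[0,0,-0.947],-1],[[-2.53,0.14,0.59],[0,0,-0.947],-1],[[-2.53,0.14,0.59],[0,0,-0.947],-1],[[-2.53,0.14,0.59],[0,0,-0.947],-1]]'
python3 -m creep '[[[-1.59,-1.97,0.59],[0,0,-0.947],-1],[[-1.59,-1.97,0.59],[0,0,-0.947],-1],[[-1.59,-1.97,0.59],[0,0,-0.947],-1],[[-1.59,-1.97,0.59],[0,0,-0.947],-1],[[-1.59,-1.97,0.59],[0,0,-0.947],-1],[[-1.59,-1.97,0.59],[0,0,-0.947],-1],[[-1.59,-1.97,0.59],[0,0,-0.947],-1],[[-1.59,-1.97,0.59],[0,0,-0.947],-1]]'
python3 -m creep '[[[0.33,-1.22,0.29],[0,0,-0.473],-1],[[0.33,-1.22,0.29],[0,0,-0.473],-1],[[0.33,-1.22,0.29],[0,0,-0.473],-1],[[0.33,-1.22,0.29],[0,0,-0.473],-1],[[0.33,-1.22,0.29],[0,0,-0.473],-1],[[0.33,-1.22,0.29],[0,0,-0.473],-1],[[0.33,-1.22,0.29],[0,0,-0.473],-1]]'
python3 - <<'E'
from h import *
st(); x=near('plate1','plate',0)
plan(x[0],x[1]-.001,.006,x[2])
E
```

```text
time_s: 23.15
tool_pos: [0.5971, 0.2423, 0.1656]
tcp_rot: [0.0, 0.903, 0.43, -0.001]
force: [0.9, -0.2, -0.4]
opening: 0.0851
grip_force: 0.0
time_s: 23.82
tool_pos: [0.5521, 0.1811, 0.148]
tcp_rot: [0.0, 0.607, 0.794, -0.001]
force: [0.6, 0.9, -0.8]
opening: 0.0857
grip_force: 0.0
time_s: 24.48
tool_pos: [0.5072, 0.1199, 0.1304]
tcp_rot: [-0.0, 0.178, 0.984, -0.0]
force: [-0.1, -0.3, -0.3]
opening: 0.085
grip_force: 0.0
time_s: 25.07
tool_pos: [0.4856, 0.0894, 0.1224]
tcp_rot: [0.0, -0.053, 0.999, -0.0]
force: [1.0, -0.3, 0.5]
opening: 0.0853
grip_force: 0.0
t 25.07 p [0.4856 0.0894 0.1224] psi -3.036 tilt [ 0.001 -0.   ] F [ 1.  -0.3  0.5] open 0.0853 grip 0.0 q [-0.07  0.34 -0.29  2.07  0.14  0.75  1.24]
plate1 score 0.91 pose [0.4868 0.0864 3.2508] iou 0.989 flip iou 0.93 tool off [-0.0009 -0.0032  0.    ]
  CALL rows=4: [[-0.01, -0.14, 3.89],[-0.001, 0.001, -0.003]]
```

```bash
python3 -m creep '[[[-0.02,-0.12,2],[0,0,0],-1],[[-0.02,-0.12,3.4],[0,0,0],-1],[[-0.02,-0.12,3.89],[0,0,0],-1],[[-0.02,-0.12,3.89],[0,0,0],-1],[[-0.02,-0.12,3.89],[0,0,0],-1],[[-0.02,-0.12,3.89],[0,0,0],0.5],[[-0.02,-0.12,3.89],[0,0,0],0.5],[[-0.02,-0.12,3.89],[0,0,0],0.5]]' 60
python3 -m creep '[[[0,0,0],[0,0,0],0.5],[[0,0,0],[0,0,0],0.5]]'
python3 -c "
from h import *
st(); p,a,M=pose(); print(M.T@np.array([.4868-p[0],.0864-p[1],0]))"
python3 -m creep '[[[0,0,-1],[0,0,0],0.5],[[0,0,-2],[0,0,0],0.5],[[0,0,-3],[0,0,0],0.5],[[0,0,-4],[0,0,0],0.5],[[0,0,-4],[0,0,0],0.5],[[0,0,-4],[0,0,0],0.5]]'
python3 -c "
from h import *
st(); plan(.6448,.3036,.13,-.062)"
```

```text
time_s: 25.83
tool_pos: [0.4891, 0.0865, 0.0091]
tcp_rot: [0.003, -0.054, 0.999, 0.0]
force: [-0.6, 0.9, 5.6]
opening: 0.058
grip_force: 62.9
time_s: 26.0
tool_pos: [0.4891, 0.0865, 0.0091]
tcp_rot: [0.003, -0.054, 0.999, 0.0]
force: [-0.9, -0.2, 8.0]
opening: 0.0582
grip_force: 63.2
t 26.00 p [0.4891 0.0865 0.0091] psi -3.034 tilt [0.007 0.001] F [-0.9 -0.2  8. ] open 0.0582 grip 63.2 q [-0.12  0.54 -0.22  2.12  0.24  0.5   1.15]
[ 2.34769391e-03  1.35759585e-04 -1.54788524e-05]
time_s: 26.5
tool_pos: [0.4891, 0.0863, 0.1298]
tcp_rot: [0.005, -0.054, 0.999, 0.0]
force: [0.4, -0.2, -1.0]
opening: 0.0579
grip_force: 65.9
t 26.50 p [0.4891 0.0863 0.1298] psi -3.034 tilt [0.009 0.001] F [ 0.4 -0.2 -1. ] open 0.0579 grip 65.9 q [-0.05  0.33 -0.3   2.06  0.14  0.76  1.24]
  CALL rows=8: [[-1.7, 1.9, 0.01],[0.004, 0.009, 0.946]]
  CALL rows=8: [[0.55, 2.49, -0.0],[0.0, 0.0, 0.946]]
  CALL rows=8: [[2.34, 1.01, -0.0],[0.0, 0.0, 0.946]]
  CALL rows=4: [[1.09, -0.65, -0.0],[0.0, 0.0, 0.473]]
```

```bash
python3 -m creep '[[[-1.7,1.9,0],[0,0,0.946],0.5],[[-1.7,1.9,0],[0,0,0.946],0.5],[[-1.7,1.9,0],[0,0,0.946],0.5],[[-1.7,1.9,0],[0,0,0.946],0.5],[[-1.7,1.9,0],[0,0,0.946],0.5],[[-1.7,1.9,0],[0,0,0.946],0.5],[[-1.7,1.9,0],[0,0,0.946],0.5],[[-1.7,1.9,0],[0,0,0.946],0.5]]'
python3 -m creep '[[[0.55,2.49,0],[0,0,0.946],0.5],[[0.55,2.49,0],[0,0,0.946],0.5],[[0.55,2.49,0],[0,0,0.946],0.5],[[0.55,2.49,0],[0,0,0.946],0.5],[[0.55,2.49,0],[0,0,0.946],0.5],[[0.55,2.49,0],[0,0,0.946],0.5],[[0.55,2.49,0],[0,0,0.946],0.5],[[0.55,2.49,0],[0,0,0.946],0.5]]'
python3 -m creep '[[[2.34,1.01,0],[0,0,0.946],0.5],[[2.34,1.01,0],[0,0,0.946],0.5],[[2.34,1.01,0],[0,0,0.946],0.5],[[2.34,1.01,0],[0,0,0.946],0.5],[[2.34,1.01,0],[0,0,0.946],0.5],[[2.34,1.01,0],[0,0,0.946],0.5],[[2.34,1.01,0],[0,0,0.946],0.5],[[2.34,1.01,0],[0,0,0.946],0.5]]'
python3 -m creep '[[[1.09,-0.65,0],[0,0,0.475],0.5],[[1.09,-0.65,0],[0,0,0.475],0.5],[[1.09,-0.65,0],[0,0,0.475],0.5],[[1.09,-0.65,0],[0,0,0.475],0.5],[[1.09,-0.65,0.3],[0,0,0.475],0.5],[[1.09,-0.65,0.6],[0,0,0.475],0.5],[[1.09,-0.65,0.6],[0,0,0.475],0.5],[[1.09,-0.65,0.6],[0,0,0.475],0.5]]'
python3 -c "
from h import *
st(); plan(.6432,.3036,.105,-.065)"
```

```text
time_s: 27.17
tool_pos: [0.5309, 0.148, 0.1259]
tcp_rot: [0.001, 0.41, 0.912, -0.0]
force: [-0.3, -0.6, -0.9]
opening: 0.0585
grip_force: 65.8
time_s: 27.83
tool_pos: [0.5754, 0.2102, 0.1259]
tcp_rot: [0.001, 0.78, 0.625, 0.0]
force: [0.1, -0.3, -1.3]
opening: 0.0579
grip_force: 65.8
time_s: 28.5
tool_pos: [0.6198, 0.2725, 0.1258]
tcp_rot: [0.001, 0.98, 0.201, 0.0]
force: [-0.8, -0.7, -0.8]
opening: 0.0585
grip_force: 65.8
time_s: 29.17
tool_pos: [0.6417, 0.303, 0.1071]
tcp_rot: [0.001, 1.0, -0.031, -0.0]
force: [0.7, 0.4, -0.1]
opening: 0.0581
grip_force: 65.9
t 29.17 p [0.6417 0.303  0.1071] psi -0.061 tilt [-0.    -0.001] F [ 0.7  0.4 -0.1] open 0.0581 grip 65.9 q [-0.84  0.7   0.48  1.59 -0.37  0.95 -1.87]
  CALL rows=1: [[0.05, -0.02, 0.07],[0.001, 0.0, 0.004]]
```

```bash
python3 -m creep '[[[0.04,-0.02,0.1],[0,0,0.003],0.5],[[0.04,-0.02,0.2],[0,0,0.003],0.5],[[0.04,-0.02,0.3],[0,0,0.003],0.5],[[0.04,-0.02,0.4],[0,0,0.003],0.5],[[0.04,-0.02,0.5],[0,0,0.003],0.5],[[0.04,-0.02,0.55],[0,0,0.003],0.5],[[0.04,-0.02,0.55],[0,0,0.003],0.5],[[0.04,-0.02,0.55],[0,0,0.003],0.5]]'
python3 -c "
from h import *
st(); plan(.6432,.3036,.091,-.065)"
```

```text
time_s: 29.83
tool_pos: [0.644, 0.3041, 0.092]
tcp_rot: [0.0, 0.999, -0.033, 0.001]
force: [-0.2, -0.2, -1.5]
opening: 0.0583
grip_force: 65.9
t 29.83 p [0.644  0.3041 0.092 ] psi -0.066 tilt [ 0.002 -0.   ] F [-0.2 -0.2 -1.5] open 0.0583 grip 65.9 q [-0.84  0.72  0.47  1.59 -0.38  0.92 -1.87]
  CALL rows=1: [[-0.03, 0.02, 0.03],[0.0, -0.002, -0.001]]
```

```bash
python3 -m creep '[[[-0.02,0,0.05],[0,0,0],0.5],[[-0.02,0,0.05],[0,0,0],0.5],[[-0.02,0,0.05],[0,0,0],-1],[[-0.02,0,0.05],[0,0,0],-1],[[-0.02,0,0.05],[0,0,0],-1],[[0,0,-3.6],[0,0,0],-1],[[0,0,-3.6],[0,0,0],-1],[[0,0,-3.6],[0,0,0],-1]]'
python3 -m creep '[[[0,0,0],[0,0,0],-1],[[0,0,0],[0,0,0],-1],[[0,0,0],[0,0,0],-1]]'
python3 - <<'E'
from h import *
st(); near('plate1','plate',.082,save='st4')
r=cam('side','side4')
print(look('side','lid','lid',0,r=r))
plan(.633,.153,.125,3.04)
E
```

```text
time_s: 30.5
tool_pos: [0.645, 0.3042, 0.2038]
tcp_rot: [-0.0, 0.999, -0.033, 0.003]
force: [0.4, 1.2, 1.6]
opening: 0.0852
grip_force: 0.0
time_s: 30.75
tool_pos: [0.6432, 0.3041, 0.1994]
tcp_rot: [0.0, 0.999, -0.033, 0.0]
force: [-0.9, 0.4, -0.6]
opening: 0.0853
grip_force: 0.0
t 30.75 p [0.6432 0.3041 0.1994] psi -0.066 tilt [ 0.001 -0.   ] F [-0.9  0.4 -0.6] open 0.0853 grip 0.0 q [-0.87  0.61  0.52  1.52 -0.33  1.1  -1.91]
plate1 score 0.56 pose [ 0.6476  0.3025 -0.068 ] iou 0.988 flip iou 0.934 tool off [0.0045 0.0013 0.    ]
[(0.57, array([0.6336, 0.1532, 3.0029]), np.float64(0.966), array([0.6356, 0.1528, 6.1512]), np.float64(0.91), array([232., 259.]))]
  CALL rows=8: [[-0.0, 1.55, 0.76],[0.001, 0.001, -0.956]]
  CALL rows=8: [[-1.27, 0.89, 0.75],[0.0, 0.0, -0.956]]
  CALL rows=8: [[-1.46, -0.52, 0.75],[0.0, 0.0, -0.956]]
  CALL rows=2: [[-0.11, -0.37, 0.19],[0.0, 0.0, -0.239]]
```

View pics/side4.png

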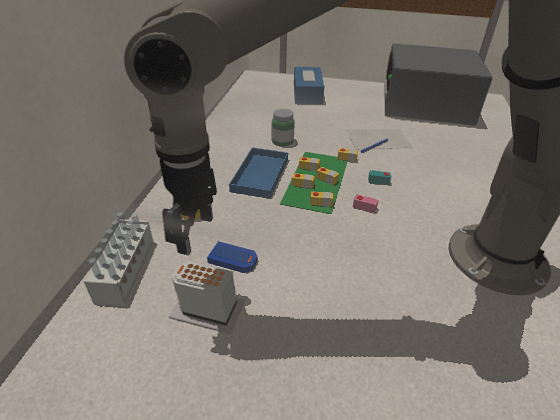

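```bash
python3 -m creep '[[[0,1.55,0.4],[0,0,-0.956],-1],[[0,1.55,0.4],[0,0,-0.956],-1],[[0,1.55,0.4],[0,0,-0.956],-1],[[0,1.55,0.4],[0,0,-0.956],-1],[[0,1.55,0.4],[0,0,-0.956],-1],[[0,1.55,0.4],[0,0,-0.956],-1],[[0,1.55,0.4],[0,0,-0.956],-1],[[0,1.55,0.4],[0,0,-0.956],-1]]'
python3 -m creep '[[[-1.27,0.89,0.5],[0,0,-0.956],-1],[[-1.27,0.89,0.5],[0,0,-0.956],-1],[[-1.27,0.89,0.5],[0,0,-0.956],-1],[[-1.27,0.89,0.5],[0,0,-0.956],-1],[[-1.27,0.89,0.5],[0,0,-0.956],-1],[[-1.27,0.89,0.5],[0,0,-0.956],-1],[[-1.27,0.89,0.5],[0,0,-0.956],-1],[[-1.27,0.89,0.5],[0,0,-0.956],-1]]'
python3 -m creep '[[[-1.46,-0.52,1.2],[0,0,-0.956],-1],[[-1.46,-0.52,1.2],[0,0,-0.956],-1],[[-1.46,-0.52,1.2],[0,0,-0.956],-1],[[-1.46,-0.52,1.2],[0,0,-0.956],-1],[[-1.46,-0.52,1.2],[0,0,-0.956],-1],[[-1.46,-0.52,1.2],[0,0,-0.956],-1],[[-1.46,-0.52,1.2],[0,0,-0.956],-1],[[-1.46,-0.52,1.2],[0,0,-0.956],-1]]'
python3 -m creep '[[[-0.11,-0.37,0.3],[0,0,-0.239],-1],[[-0.11,-0.37,0.3],[0,0,-0.239],-1],[[-0.11,-0.37,0.3],[0,0,-0.239],-1],[[-0.11,-0.37,0.3],[0,0,-0.239],-1],[[-0.11,-0.37,0.3],[0,0,-0.239],-1]]'
python3 - <<'E'
from h import *
st(); x=near('lid','lid',0)
plan(x[0],x[1]-.001,.006,x[2])
E
```

```text
time_s: 31.62
tool_pos: [0.6404, 0.2574, 0.1871]
tcp_rot: [0.001, 0.901, 0.433, 0.0]
force: [0.9, -0.5, 0.2]
opening: 0.0851
grip_force: 0.0
time_s: 32.28
tool_pos: [0.6371, 0.2109, 0.1721]
tcp_rot: [0.0, 0.601, 0.799, -0.0]
force: [0.8, 0.3, -0.2]
opening: 0.0859
grip_force: 0.0
time_s: 32.95
tool_pos: [0.6341, 0.1645, 0.1361]
tcp_rot: [0.0, 0.166, 0.986, -0.0]
force: [-0.2, 0.6, 0.5]
opening: 0.0851
grip_force: 0.0
time_s: 33.37
tool_pos: [0.6339, 0.1537, 0.1279]
tcp_rot: [0.001, 0.052, 0.999, 0.0]
force: [0.4, 0.3, 0.2]
opening: 0.0855
grip_force: 0.0
t 33.37 p [0.6339 0.1537 0.1279] psi 3.038 tilt [0.002 0.   ] F [0.4 0.3 0.2] open 0.0855 grip 0.0 q [-0.18  0.55 -0.21  1.69  0.14  0.91  1.02]
lid score 0.64 pose [0.6342 0.1503 3.0164] iou 0.99 flip iou 0.931 tool off [-0.0007 -0.0033  0.    ]
  CALL rows=4: [[-0.01, -0.15, 4.07],[0.0, 0.002, 0.023]]
```

```bash
python3 -m creep '[[[-0.01,-0.14,2],[0,0,0.023],-1],[[-0.01,-0.14,3.5],[0,0,0.023],-1],[[-0.01,-0.14,4.05],[0,0,0.023],-1],[[-0.01,-0.14,4.05],[0,0,0.023],-1],[[-0.01,-0.14,4.05],[0,0,0.023],-1],[[-0.01,-0.14,4.05],[0,0,0.023],0.5],[[-0.01,-0.14,4.05],[0,0,0.023],0.5],[[-0.01,-0.14,4.05],[0,0,0.023],0.5]]' 60
python3 -m creep '[[[0,0,0],[0,0,0],0.5],[[0,0,0],[0,0,0],0.5]]'
python3 -c "
from h import *
st(); p,a,M=pose(); print(M.T@np.array([.6342-p[0],.1503-p[1],0]))"
python3 -m creep '[[[0,0,-1],[0,0,0],0.5],[[0,0,-2],[0,0,0],0.5],[[0,0,-3],[0,0,0],0.5],[[0,0,-4],[0,0,0],0.5],[[0,0,-4.7],[0,0,0],0.5],[[0,0,-4.7],[0,0,0],0.5]]'
python3 -c "
from h import *
st(); plan(.645,.3036,.145,-.066)"
```

```text
time_s: 34.13
tool_pos: [0.6365, 0.15, 0.0106]
tcp_rot: [0.004, 0.062, 0.998, 0.001]
force: [-0.9, 0.6, 5.1]
opening: 0.0574
grip_force: 62.7
time_s: 34.3
tool_pos: [0.6365, 0.15, 0.0106]
tcp_rot: [0.004, 0.062, 0.998, 0.001]
force: [-1.6, 0.5, 7.8]
opening: 0.0574
grip_force: 62.1
t 34.30 p [0.6365 0.15   0.0106] psi 3.017 tilt [0.008 0.001] F [-1.6  0.5  7.8] open 0.0574 grip 62.1 q [-0.2   0.7  -0.18  1.75  0.18  0.7   0.97]
[ 2.30132763e-03  1.65028978e-05 -1.69840453e-05]
time_s: 34.8
tool_pos: [0.6377, 0.1504, 0.156]
tcp_rot: [0.007, 0.062, 0.998, 0.002]
force: [0.9, 0.0, 0.5]
opening: 0.0571
grip_force: 64.0
t 34.80 p [0.6377 0.1504 0.156 ] psi 3.017 tilt [0.014 0.003] F [0.9 0.  0.5] open 0.0571 grip 64.0 q [-0.17  0.52 -0.21  1.67  0.13  0.95  1.01]
  CALL rows=8: [[0.12, 1.57, 0.12],[0.011, 0.01, 0.949]]
  CALL rows=8: [[1.34, 0.82, 0.11],[0.0, 0.0, 0.949]]
  CALL rows=8: [[1.45, -0.62, 0.11],[0.0, 0.0, 0.949]]
  CALL rows=2: [[0.09, -0.38, 0.03],[0.0, 0.0, 0.237]]
```

```bash
python3 -m creep '[[[0.12,1.57,0],[0,0,0.949],0.5],[[0.12,1.57,0],[0,0,0.949],0.5],[[0.12,1.57,0],[0,0,0.949],0.5],[[0.12,1.57,0],[0,0,0.949],0.5],[[0.12,1.57,0],[0,0,0.949],0.5],[[0.12,1.57,0],[0,0,0.949],0.5],[[0.12,1.57,0],[0,0,0.949],0.5],[[0.12,1.57,0],[0,0,0.949],0.5]]'
python3 -m creep '[[[1.34,0.82,0],[0,0,0.949],0.5],[[1.34,0.82,0],[0,0,0.949],0.5],[[1.34,0.82,0],[0,0,0.949],0.5],[[1.34,0.82,0],[0,0,0.949],0.5],[[1.34,0.82,0],[0,0,0.949],0.5],[[1.34,0.82,0],[0,0,0.949],0.5],[[1.34,0.82,0],[0,0,0.949],0.5],[[1.34,0.82,0],[0,0,0.949],0.5]]'
python3 -m creep '[[[1.45,-0.62,0],[0,0,0.949],0.5],[[1.45,-0.62,0],[0,0,0.949],0.5],[[1.45,-0.62,0],[0,0,0.949],0.5],[[1.45,-0.62,0],[0,0,0.949],0.5],[[1.45,-0.62,0],[0,0,0.949],0.5],[[1.45,-0.62,0],[0,0,0.949],0.5],[[1.45,-0.62,0],[0,0,0.949],0.5],[[1.45,-0.62,0],[0,0,0.949],0.5]]'
python3 -m creep '[[[0.09,-0.38,0],[0,0,0.237],0.5],[[0.09,-0.38,0],[0,0,0.237],0.5],[[0.09,-0.38,0.3],[0,0,0.237],0.5],[[0.09,-0.38,0.6],[0,0,0.237],0.5],[[0.09,-0.38,0.6],[0,0,0.237],0.5],[[0.09,-0.38,0.6],[0,0,0.237],0.5]]'
python3 -c "
from h import *
st(); plan(.6447,.3036,.1285,-.067)"
```

```text
time_s: 35.47
tool_pos: [0.6362, 0.1966, 0.149]
tcp_rot: [0.001, 0.514, 0.858, 0.001]
force: [-0.9, 0.4, -0.0]
opening: 0.0568
grip_force: 64.0
time_s: 36.13
tool_pos: [0.6385, 0.2438, 0.1489]
tcp_rot: [0.001, 0.849, 0.528, 0.002]
force: [0.1, -0.4, -0.8]
opening: 0.0573
grip_force: 64.0
time_s: 36.8
tool_pos: [0.6406, 0.2914, 0.1488]
tcp_rot: [-0.001, 0.997, 0.082, 0.002]
force: [0.1, 0.3, -0.3]
opening: 0.057
grip_force: 64.0
time_s: 37.3
tool_pos: [0.6407, 0.3016, 0.1286]
tcp_rot: [0.001, 0.999, -0.032, 0.0]
force: [-1.0, -0.6, -0.9]
opening: 0.0568
grip_force: 64.0
t 37.30 p [0.6407 0.3016 0.1286] psi -0.065 tilt [ 0.    -0.001] F [-1.  -0.6 -0.9] open 0.0568 grip 64.0 q [-0.86  0.68  0.51  1.58 -0.38  0.98 -1.87]
  CALL rows=1: [[0.13, -0.08, 0.0],[0.001, -0.0, 0.002]]
```

```bash
python3 -m creep '[[[0.12,-0.08,0],[0,0,0.002],0.5],[[0.12,-0.08,0.1],[0,0,0.002],0.5],[[0.12,-0.08,0.15],[0,0,0.002],0.5],[[0.12,-0.08,0.2],[0,0,0.002],0.5],[[0.12,-0.08,0.3],[0,0,0.002],0.5],[[0.12,-0.08,0.4],[0,0,0.002],0.5],[[0.12,-0.08,0.5],[0,0,0.002],0.5],[[0.12,-0.08,0.5],[0,0,0.002],0.5]]'
python3 -c "
from h import *
st(); plan(.6447,.3036,.1142,-.067)"
```

```text
time_s: 37.97
tool_pos: [0.6453, 0.3045, 0.1148]
tcp_rot: [0.0, 0.999, -0.034, 0.001]
force: [-0.6, -0.5, 1.6]
opening: 0.0567
grip_force: 64.5
t 37.97 p [0.6453 0.3045 0.1148] psi -0.068 tilt [ 0.002 -0.   ] F [-0.6 -0.5  1.6] open 0.0567 grip 64.5 q [-0.86  0.7   0.51  1.57 -0.39  0.96 -1.87]
  CALL rows=1: [[-0.02, 0.03, 0.02],[0.0, -0.002, -0.001]]
```

Seated at the expected height. Release, lift, look, and locate the cartridges.

```bash
python3 -m creep '[[[0,0,0],[0,0,0],-1],[[0,0,0],[0,0,0],-1],[[0,0,0],[0,0,0],-1],[[0,0,-3.6],[0,0,0],-1],[[0,0,-3.6],[0,0,0],-1],[[0,0,-3.6],[0,0,0],-1],[[0,0,-3.6],[0,0,0],-1],[[0,0,-3.6],[0,0,0],-1]]'
python3 - <<'E'
from h import *
st(); near('lid','lid',.104,save='lidw')
for c in('scene','side'):
    r=cam(c,c+'5')
    for o in look(c,'cart1','cart',.003,r=r): print(c,*o[:3],o[5])
plan(.46,-.114,.13,.2)
E
```

```text
time_s: 38.63
tool_pos: [0.6459, 0.3047, 0.2246]
tcp_rot: [-0.001, 0.999, -0.034, 0.003]
force: [-0.7, -0.0, -1.4]
opening: 0.0854
grip_force: 0.0
t 38.63 p [0.6459 0.3047 0.2246] psi -0.068 tilt [0.005 0.002] F [-0.7 -0.  -1.4] open 0.0854 grip 0.0 q [-0.89  0.6   0.56  1.49 -0.33  1.15 -1.91]
lid score 0.9 pose [ 0.6491  0.303  -0.0693] iou 0.989 flip iou 0.93 tool off [0.0033 0.0015 0.    ]
scene 0.98 [ 0.5219 -0.1945 -0.0781] 0.873 [212. 242.]
scene 0.84 [ 0.3401 -0.127  -0.2589] 0.883 [208. 187.]
scene 0.71 [ 0.5202 -0.2936  3.0789] 0.903 [172. 257.]
scene 0.67 [ 0.4561 -0.2391 -0.3505] 0.86 [180. 233.]
scene 0.62 [ 0.405  -0.3804 -0.0453] 0.888 [118. 236.]
scene 0.62 [ 0.3043 -0.2694  3.2184] 0.939 [149. 198.]
side 0.87 [ 0.4555 -0.1162  0.0985] 0.908 [321. 198.]
side 0.81 [ 0.4523 -0.2399 -0.4164] 0.935 [324. 176.]
side 0.76 [ 0.5201 -0.1941 -0.0043] 0.935 [304. 179.]
side 0.75 [ 0.4002 -0.3803  0.0172] 0.848 [348. 155.]
side 0.7 [ 0.5173 -0.2935  0.0444] 0.895 [309. 163.]
side 0.67 [ 0.2949 -0.2667  0.096 ] 0.931 [378. 176.]
side 0.56 [ 0.3325 -0.1231 -0.147 ] 0.925 [364. 203.]
  CALL rows=8: [[-3.19, 8.81, 1.88],[0.002, 0.0, -0.165]]
  CALL rows=5: [[-2.87, 5.11, 1.17],[0.0, 0.0, -0.103]]
```

View pics/scene5.png

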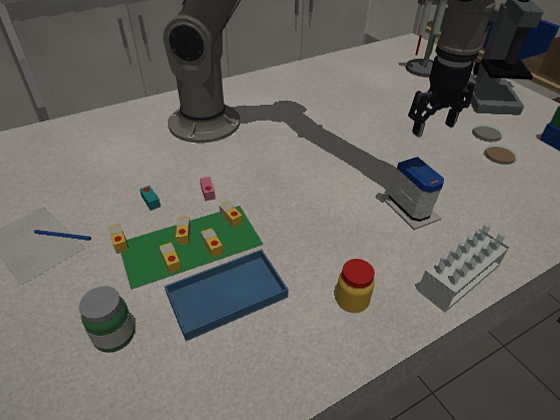

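```bash
python3 -m creep '[[[-3.2,8.8,1],[0,0,-0.13],-1],[[-3.2,8.8,1],[0,0,-0.13],-1],[[-3.2,8.8,1],[0,0,-0.13],-1],[[-3.2,8.8,1],[0,0,-0.13],-1],[[-3.2,8.8,1],[0,0,-0.13],-1],[[-3.2,8.8,1],[0,0,-0.13],-1],[[-3.2,8.8,1],[0,0,-0.13],-1],[[-3.2,8.8,1],[0,0,-0.13],-1]]'
python3 -m creep '[[[-2.85,5.1,2],[0,0,-0.08],-1],[[-2.85,5.1,2],[0,0,-0.08],-1],[[-2.85,5.1,2],[0,0,-0.08],-1],[[-2.85,5.1,2],[0,0,-0.08],-1],[[-2.85,5.1,2],[0,0,-0.08],-1],[[-2.85,5.1,2],[0,0,-0.08],-1],[[-2.85,5.1,2],[0,0,-0.08],-1]]'
python3 - <<'E'
from h import *
st()
for o in look('wrist','cart1','cart',.003,save='cw'): print(*o[:3],o[5])
x=near('cart1','cart',.003)
a=(x[2]+np.pi/2)%np.pi-np.pi/2
plan(x[0],x[1]+.001,.010,a)
E
```

```text
time_s: 39.6
tool_pos: [0.5274, 0.0398, 0.1915]
tcp_rot: [0.001, 1.0, 0.026, -0.001]
force: [-1.0, -0.0, -0.0]
opening: 0.0855
grip_force: 0.0
time_s: 40.18
tool_pos: [0.4549, -0.1111, 0.1319]
tcp_rot: [0.0, 0.998, 0.069, 0.0]
force: [0.0, 0.1, 0.2]
opening: 0.0854
grip_force: 0.0
t 40.18 p [ 0.4549 -0.1111  0.1319] psi 0.139 tilt [ 0.001 -0.   ] F [0.  0.1 0.2] open 0.0854 grip 0.0 q [-0.4   0.31  0.6   2.16 -0.26  0.74 -1.06]
0.96 [ 0.457  -0.1198  0.1179] 0.955 [291. 213.]
0.84 [ 0.3363 -0.1301 -0.1747] 0.762 [282. 334.]
0.76 [ 0.4051 -0.3866 -0.0564] 0.946 [551. 315.]
0.69 [ 0.4536 -0.2435  2.7435] 0.96 [432. 235.]
0.62 [ 0.5225 -0.199   3.1387] 0.955 [406. 146.]
cart1 score 0.85 pose [ 0.4568 -0.1199  0.1116] iou 0.946 flip iou 0.946 tool off [-0.0011  0.0104  0.    ]
  CALL rows=4: [[-0.05, 0.32, 4.09],[0.001, -0.003, 0.033]]
```

View pics/cw.png

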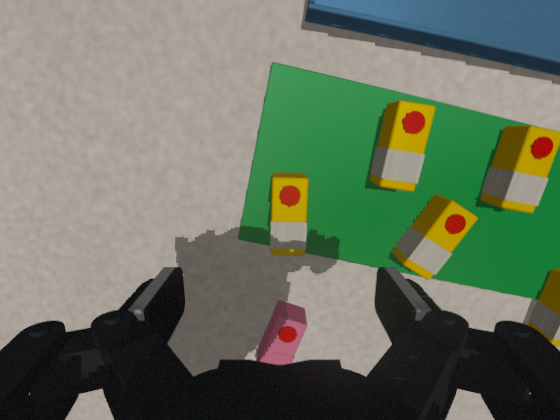

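```bash
python3 -m creep '[[[-0.05,0.25,2],[0,0,0.03],-1],[[-0.05,0.25,3.5],[0,0,0.03],-1],[[-0.05,0.25,4.05],[0,0,0.03],-1],[[-0.05,0.25,4.05],[0,0,0.03],-1],[[-0.05,0.25,4.05],[0,0,0.03],-1],[[-0.05,0.25,4.05],[0,0,0.03],0.9],[[-0.05,0.25,4.05],[0,0,0.03],0.9],[[-0.05,0.25,4.05],[0,0,0.03],0.9]]' 50
python3 -m creep '[[[0,0,0],[0,0,0],0.9],[[0,0,0],[0,0,0],0.9],[[0,0,0],[0,0,0],0.9],[[0,0,0],[0,0,0],0.9]]'
python3 -c "
from h import *
st(); p,a,M=pose(); print(M.T@np.array([.4568-p[0],-.1199-p[1],0]))"
python3 -m creep '[[[0,0,-1],[0,0,0],0.9],[[0,0,-2],[0,0,0],0.9],[[0,0,-2.5],[0,0,0],0.9],[[0,0,-2.5],[0,0,0],0.9]]'
python3 -c "
from h import *
st(); plan(.6615,-.164,.08,-.04)"
```

```text
time_s: 41.05
tool_pos: [0.4572, -0.1179, 0.0131]
tcp_rot: [0.0, 0.998, 0.056, 0.003]
force: [-0.7, -0.2, -0.1]
opening: 0.0513
grip_force: 0.0
time_s: 41.38
tool_pos: [0.4563, -0.1179, 0.0123]
tcp_rot: [-0.0, 0.998, 0.056, 0.002]
force: [-1.4, 1.3, 13.8]
opening: 0.0273
grip_force: 49.0
t 41.38 p [ 0.4563 -0.1179  0.0123] psi 0.112 tilt [0.004 0.   ] F [-1.4  1.3 13.8] open 0.0273 grip 49.0 q [-0.23  0.54  0.43  2.21 -0.49  0.48 -0.87]
[2.20713737e-04 2.08601045e-03 1.16054808e-06]
time_s: 41.72
tool_pos: [0.4573, -0.1184, 0.0891]
tcp_rot: [0.0, 0.998, 0.056, 0.004]
force: [-0.2, 0.0, -1.1]
opening: 0.0271
grip_force: 50.3
t 41.72 p [ 0.4573 -0.1184  0.0891] psi 0.112 tilt [ 0.008 -0.   ] F [-0.2  0.  -1.1] open 0.0271 grip 50.3 q [-0.35  0.4   0.57  2.19 -0.36  0.64 -0.98]
  CALL rows=6: [[6.59, 2.27, 0.36],[0.0, -0.008, 0.152]]
```

```bash
python3 -m creep '[[[6.65,2.27,0.2],[0,0,0.152],0.9],[[6.65,2.27,0.2],[0,0,0.152],0.9],[[6.65,2.27,0.2],[0,0,0.152],0.9],[[6.65,2.27,0.2],[0,0,0.152],0.9],[[6.65,2.27,0.2],[0,0,0.152],0.9],[[6.65,2.27,0.2],[0,0,0.152],0.9],[[6.65,2.27,0.2],[0,0,0.152],0.9],[[6.65,2.27,0.2],[0,0,0.152],0.9]]'
python3 -m creep '[[[0,0,0],[0,0,0],0.9],[[0,0,0],[0,0,0],0.9]]'
python3 -c "
from h import *
st(); plan(.664,-.164,.0145,-.04)"
```

```text
time_s: 42.38
tool_pos: [0.6597, -0.1635, 0.0791]
tcp_rot: [0.0, 1.0, -0.02, -0.0]
force: [-1.1, -0.9, -0.6]
opening: 0.0268
grip_force: 50.3
time_s: 42.55
tool_pos: [0.6595, -0.1632, 0.0802]
tcp_rot: [-0.0, 1.0, -0.02, 0.0]
force: [-0.6, -0.1, 0.1]
opening: 0.027
grip_force: 50.3
t 42.55 p [ 0.6595 -0.1632  0.0802] psi -0.041 tilt [0.001 0.   ] F [-0.6 -0.1  0.1] open 0.0270 grip 50.3 q [-0.22  0.71  0.56  1.69 -0.47  0.88 -1.08]
  CALL rows=2: [[0.15, 0.02, 2.19],[-0.0, -0.001, -0.001]]
```

```bash
python3 -m creep '[[[0.1,0.02,0.8],[0,0,0],0.9],[[0.1,0.02,1.5],[0,0,0],0.9],[[0.1,0.02,2],[0,0,0],0.9],[[0.1,0.02,2.17],[0,0,0],0.9],[[0.1,0.02,2.17],[0,0,0],0.9],[[0.1,0.02,2.17],[0,0,0],0.9]]'
python3 -m creep '[[[0,0,0],[0,0,0],0.1],[[0,0,0],[0,0,0],0.1],[[0,0,0],[0,0,0],0.1],[[0,0,0],[0,0,0],0.1],[[0,0,-1.2],[0,0,0],0.1],[[0,0,-2.4],[0,0,0],0.1],[[0,0,-3.7],[0,0,0],0.1],[[0,0,-3.7],[0,0,0],-1]]'
python3 -c "
from h import *
st(); near('cart1','cart',.004); plan(.5215,-.197,.13,-.01)"
```

```text
time_s: 43.05
tool_pos: [0.6639, -0.1642, 0.0156]
tcp_rot: [0.0, 1.0, -0.02, 0.001]
force: [-0.2, 0.3, -0.3]
opening: 0.0268
grip_force: 50.4
time_s: 43.72
tool_pos: [0.6683, -0.1664, 0.1346]
tcp_rot: [0.001, 1.0, -0.02, 0.007]
force: [1.2, -1.5, 1.0]
opening: 0.0492
grip_force: 0.0
t 43.72 p [ 0.6683 -0.1664  0.1346] psi -0.041 tilt [ 0.014 -0.003] F [ 1.2 -1.5  1. ] open 0.0492 grip 0.0 q [-0.25  0.66  0.6   1.65 -0.43  0.96 -1.11]
cart1 score 0.56 pose [ 0.6644 -0.1656 -0.029 ] iou 0.974 flip iou 0.974 tool off [-0.0039 -0.0006 -0.0001]
  CALL rows=4: [[-4.74, 1.27, -0.08],[0.001, -0.006, -0.03]]
```

Cartridge 1 is in. Next one.

```bash
python3 -m creep '[[[-4.75,1.25,0],[0,0,-0.03],-1],[[-4.75,1.25,0],[0,0,-0.03],-1],[[-4.75,1.25,0],[0,0,-0.03],-1],[[-4.75,1.25,0],[0,0,-0.03],-1],[[-4.75,1.25,0],[0,0,-0.03],-1],[[-4.75,1.25,0],[0,0,-0.03],-1]]'
python3 - <<'E'
from h import *
st()
x=near('cart1','cart',.003)
a=(x[2]+np.pi/2)%np.pi-np.pi/2
plan(x[0],x[1]+.002,.010,a)
E
```

```text
time_s: 44.32
tool_pos: [0.5183, -0.1958, 0.1251]
tcp_rot: [-0.0, 1.0, -0.006, 0.0]
force: [0.8, 0.9, 0.4]
opening: 0.0851
grip_force: 0.0
t 44.32 p [ 0.5183 -0.1958  0.1251] psi -0.012 tilt [0.    0.001] F [0.8 0.9 0.4] open 0.0851 grip 0.0 q [-0.23  0.47  0.62  1.98 -0.38  0.81 -0.98]
cart1 score 0.6 pose [ 0.5233 -0.1988 -0.0024] iou 0.958 flip iou 0.958 tool off [ 0.005   0.0029 -0.    ]
  CALL rows=4: [[0.07, 0.05, 3.85],[0.0, -0.002, -0.007]]
```

```bash
python3 -m creep '[[[0.08,0.04,2],[0,0,-0.007],-1],[[0.08,0.04,3.3],[0,0,-0.007],-1],[[0.08,0.04,3.82],[0,0,-0.007],-1],[[0.08,0.04,3.82],[0,0,-0.007],-1],[[0.08,0.04,3.82],[0,0,-0.007],-1],[[0.08,0.04,3.82],[0,0,-0.007],0.9],[[0.08,0.04,3.82],[0,0,-0.007],0.9],[[0.08,0.04,3.82],[0,0,-0.007],0.9]]' 50
python3 -m creep '[[[0,0,0],[0,0,0],0.9],[[0,0,0],[0,0,0],0.9],[[0,0,0],[0,0,0],0.9],[[0,0,0],[0,0,0],0.9]]'
python3 -c "
from h import *
st()"
python3 -m creep '[[[0,0,-1],[0,0,0],0.9],[[0,0,-2],[0,0,0],0.9],[[0,0,-2.4],[0,0,0],0.9],[[0,0,-2.4],[0,0,0],0.9],[[0,0,-2.4],[0,0,0],0.9]]'
python3 -c "
from h import *
st(); plan(.664,-.222,.08,-.04)"
```

```text
time_s: 45.08
tool_pos: [0.5243, -0.1975, 0.0133]
tcp_rot: [0.001, 1.0, -0.001, 0.003]
force: [-1.2, -0.3, -0.1]
opening: 0.0514
grip_force: 0.0
time_s: 45.42
tool_pos: [0.5236, -0.1973, 0.0127]
tcp_rot: [0.0, 1.0, -0.002, 0.002]
force: [-0.6, 1.7, 7.2]
opening: 0.0272
grip_force: 50.0
t 45.42 p [ 0.5236 -0.1973  0.0127] psi -0.003 tilt [ 0.004 -0.   ] F [-0.6  1.7  7.2] open 0.0272 grip 50.0 q [-0.12  0.65  0.48  2.01 -0.52  0.6  -0.86]
time_s: 45.83
tool_pos: [0.5229, -0.1968, 0.0838]
tcp_rot: [0.0, 1.0, -0.001, 0.002]
force: [0.6, -0.2, -0.8]
opening: 0.0269
grip_force: 49.5
t 45.83 p [ 0.5229 -0.1968  0.0838] psi -0.003 tilt [ 0.004 -0.   ] F [ 0.6 -0.2 -0.8] open 0.0269 grip 49.5 q [-0.19  0.54  0.58  1.99 -0.43  0.73 -0.92]
  CALL rows=4: [[4.71, 0.83, 0.14],[0.0, -0.004, 0.037]]
```

```bash
python3 -m creep '[[[4.75,0.84,0],[0,0,0.037],0.9],[[4.75,0.84,0],[0,0,0.037],0.9],[[4.75,0.84,0],[0,0,0.037],0.9],[[4.75,0.84,0],[0,0,0.037],0.9],[[4.75,0.84,0],[0,0,0.037],0.9],[[4.75,0.84,0],[0,0,0.037],0.9],[[4.75,0.84,0],[0,0,0.037],0.9]]'
python3 -c "
from h import *
st(); plan(.664,-.222,.0145,-.04)"
```

```text
time_s: 46.42
tool_pos: [0.663, -0.2227, 0.0817]
tcp_rot: [-0.0, 1.0, -0.02, -0.001]
force: [-0.2, -0.0, -0.6]
opening: 0.0268
grip_force: 49.4
t 46.42 p [ 0.663  -0.2227  0.0817] psi -0.041 tilt [-0.001  0.   ] F [-0.2 -0.  -0.6] open 0.0268 grip 49.4 q [-0.14  0.74  0.57  1.63 -0.48  0.91 -1.  ]
  CALL rows=2: [[0.04, -0.02, 2.24],[-0.0, 0.001, -0.001]]
```

```bash
python3 -m creep '[[[0.03,0,0.8],[0,0,0],0.9],[[0.03,0,1.5],[0,0,0],0.9],[[0.03,0,2],[0,0,0],0.9],[[0.03,0,2.21],[0,0,0],0.9],[[0.03,0,2.21],[0,0,0],0.9],[[0.03,0,2.21],[0,0,0],0.9]]'
python3 -m creep '[[[0,0,0],[0,0,0],0.1],[[0,0,0],[0,0,0],0.1],[[0,0,0],[0,0,0],0.1],[[0,0,0],[0,0,0],0.1],[[0,0,-1.2],[0,0,0],0.1],[[0,0,-2.4],[0,0,0],0.1],[[0,0,-3.7],[0,0,0],0.1],[[0,0,-3.7],[0,0,0],-1]]'
python3 -c "
from h import *
st(); near('cart1','cart',.004); plan(.5195,-.295,.13,.01)"
```

```text
time_s: 46.92
tool_pos: [0.6657, -0.2231, 0.0176]
tcp_rot: [0.0, 1.0, -0.02, 0.001]
force: [-0.0, -0.3, -0.2]
opening: 0.0269
grip_force: 49.5
time_s: 47.58
tool_pos: [0.6699, -0.2255, 0.1372]
tcp_rot: [0.002, 1.0, -0.02, 0.007]
force: [1.6, -1.1, 1.7]
opening: 0.0488
grip_force: 0.0
t 47.58 p [ 0.6699 -0.2255  0.1372] psi -0.041 tilt [ 0.014 -0.004] F [ 1.6 -1.1  1.7] open 0.0488 grip 0.0 q [-0.16  0.68  0.6   1.59 -0.44  0.99 -1.03]
cart1 score 0.59 pose [ 0.6656 -0.225  -0.0631] iou 0.959 flip iou 0.959 tool off [-0.0044 -0.0003 -0.0001]
  CALL rows=5: [[-4.82, 2.58, -0.0],[0.001, -0.007, -0.05]]
```

```bash
python3 -m creep '[[[-4.8,2.55,0],[0,0,-0.05],-1],[[-4.8,2.55,0],[0,0,-0.05],-1],[[-4.8,2.55,0],[0,0,-0.05],-1],[[-4.8,2.55,0],[0,0,-0.05],-1],[[-4.8,2.55,0],[0,0,-0.05],-1],[[-4.8,2.55,0],[0,0,-0.05],-1],[[-4.8,2.55,0],[0,0,-0.05],-1]]'
python3 - <<'E'
from h import *
st()
x=near('cart1','cart',.003)
a=(x[2]+np.pi/2)%np.pi-np.pi/2
plan(x[0],x[1]+.002,.010,a)
E
```

```text
time_s: 48.27
tool_pos: [0.5189, -0.2927, 0.1273]
tcp_rot: [-0.0, 1.0, 0.005, 0.001]
force: [0.5, 0.1, -1.0]
opening: 0.0854
grip_force: 0.0
t 48.27 p [ 0.5189 -0.2927  0.1273] psi 0.010 tilt [0.001 0.001] F [ 0.5  0.1 -1. ] open 0.0854 grip 0.0 q [-0.04  0.53  0.61  1.88 -0.4   0.86 -0.79]
cart1 score 0.77 pose [ 0.5192 -0.2985  3.098 ] iou 0.966 flip iou 0.966 tool off [ 0.0002  0.0058 -0.    ]
  CALL rows=4: [[-0.04, 0.15, 3.91],[-0.0, -0.002, 0.056]]
```

```bash
python3 -m creep '[[[-0.04,0.13,2],[0,0,0.05],-1],[[-0.04,0.13,3.3],[0,0,0.05],-1],[[-0.04,0.13,3.87],[0,0,0.05],-1],[[-0.04,0.13,3.87],[0,0,0.05],-1],[[-0.04,0.13,3.87],[0,0,0.05],-1],[[-0.04,0.13,3.87],[0,0,0.05],0.9],[[-0.04,0.13,3.87],[0,0,0.05],0.9],[[-0.04,0.13,3.87],[0,0,0.05],0.9]]' 50
python3 -m creep '[[[0,0,0],[0,0,0],0.9],[[0,0,0],[0,0,0],0.9],[[0,0,0],[0,0,0],0.9],[[0,0,0],[0,0,0],0.9]]'
python3 -c "
from h import *
st()"
python3 -m creep '[[[0,0,-1],[0,0,0],0.9],[[0,0,-2],[0,0,0],0.9],[[0,0,-2.4],[0,0,0],0.9],[[0,0,-2.4],[0,0,0],0.9],[[0,0,-2.4],[0,0,0],0.9]]'
python3 -c "
from h import *
st(); plan(.661,-.282,.08,-.04)"
```

```text
time_s: 49.03
tool_pos: [0.5195, -0.298, 0.0142]
tcp_rot: [0.001, 1.0, -0.02, 0.003]
force: [-0.1, -0.9, -0.0]
opening: 0.0518
grip_force: 0.0
time_s: 49.37
tool_pos: [0.5188, -0.2978, 0.0134]
tcp_rot: [0.0, 1.0, -0.02, 0.002]
force: [-0.6, 0.7, 6.7]
opening: 0.0269
grip_force: 50.7
t 49.37 p [ 0.5188 -0.2978  0.0134] psi -0.040 tilt [ 0.004 -0.001] F [-0.6  0.7  6.7] open 0.0269 grip 50.7 q [ 0.05  0.69  0.5   1.92 -0.53  0.66 -0.73]
time_s: 49.78
tool_pos: [0.5181, -0.2972, 0.0844]
tcp_rot: [0.0, 1.0, -0.02, 0.002]
force: [-0.7, 0.2, -1.4]
opening: 0.0272
grip_force: 49.8
t 49.78 p [ 0.5181 -0.2972  0.0844] psi -0.040 tilt [ 0.004 -0.   ] F [-0.7  0.2 -1.4] open 0.0272 grip 49.8 q [-0.01  0.59  0.59  1.9  -0.46  0.78 -0.79]
  CALL rows=4: [[4.74, -0.7, 0.16],[0.0, -0.004, 0.0]]
```

```bash
python3 -m creep '[[[4.8,-0.7,0],[0,0,0],0.9],[[4.8,-0.7,0],[0,0,0],0.9],[[4.8,-0.7,0],[0,0,0],0.9],[[4.8,-0.7,0],[0,0,0],0.9],[[4.8,-0.7,0],[0,0,0],0.9],[[4.8,-0.7,0],[0,0,0],0.9],[[4.8,-0.7,0],[0,0,0],0.9]]'
python3 -c "
from h import *
st(); plan(.661,-.282,.0145,-.04)"
```

```text
time_s: 50.37
tool_pos: [0.6605, -0.2824, 0.0824]
tcp_rot: [-0.0, 1.0, -0.021, -0.001]
force: [-0.3, -0.8, -0.2]
opening: 0.0266
grip_force: 49.8
t 50.37 p [ 0.6605 -0.2824  0.0824] psi -0.041 tilt [-0.001  0.   ] F [-0.3 -0.8 -0.2] open 0.0266 grip 49.8 q [-0.05  0.77  0.57  1.58 -0.48  0.94 -0.92]
  CALL rows=2: [[0.02, -0.01, 2.26],[-0.0, 0.001, -0.001]]
```

```bash
python3 -m creep '[[[0.02,0,0.8],[0,0,0],0.9],[[0.02,0,1.5],[0,0,0],0.9],[[0.02,0,2],[0,0,0],0.9],[[0.02,0,2.25],[0,0,0],0.9],[[0.02,0,2.25],[0,0,0],0.9],[[0.02,0,2.25],[0,0,0],0.9]]'
python3 -m creep '[[[0,0,0],[0,0,0],0.1],[[0,0,0],[0,0,0],0.1],[[0,0,0],[0,0,0],0.1],[[0,0,0],[0,0,0],0.1],[[0,0,-1.2],[0,0,0],0.1],[[0,0,-2.4],[0,0,0],0.1],[[0,0,-4.5],[0,0,0],0.1],[[0,0,-6],[0,0,0],-1]]'
python3 -m creep '[[[0,-3,-1],[0,0,0],-1],[[0,-3,-1],[0,0,0],-1],[[0,-3,-1],[0,0,0],-1],[[0,-3,-1],[0,0,0],-1],[[0,-3,-1],[0,0,0],-1],[[0,-3,-1],[0,0,0],-1]]'
python3 - <<'E'
from h import *
st()
r=cam('wrist','end_w'); cam('scene','end_s'); cam('side','end_side')
for o in look('wrist','cart1','cart',.004): print(*o[:3],o[5])
for c in ('scene','side'):
  r=cam(c)
  for t in('specimen_jar','glass_jar'): print(c,t,[(round(float(a['score']),2),np.round(ray(r,a['centre'],0),3)) for a in ctrl.place_of(c,t)])
a=cv2.imread('pics/end_w.png');b=cv2.imread('pics/end_s.png');c=cv2.imread('pics/end_side.png')
cv2.imwrite('pics/end.png',np.vstack([np.hstack([cv2.resize(a,(400,300)),cv2.resize(b,(400,300))]),np.hstack([cv2.resize(c,(400,300)),cv2.resize(b[120:260,340:480],(400,300))])]))
E
```

```text
time_s: 50.87
tool_pos: [0.6624, -0.2829, 0.0167]
tcp_rot: [0.0, 1.0, -0.021, 0.001]
force: [-0.1, -0.4, 0.1]
opening: 0.027
grip_force: 50.4
time_s: 51.53
tool_pos: [0.6623, -0.282, 0.1735]
tcp_rot: [0.0, 1.0, -0.02, 0.001]
force: [0.2, -0.6, 0.3]
opening: 0.049
grip_force: 0.0
time_s: 52.03
tool_pos: [0.6658, -0.1933, 0.2018]
tcp_rot: [0.001, 1.0, -0.021, 0.001]
force: [0.0, -0.6, -0.5]
opening: 0.0856
grip_force: 0.0
t 52.03 p [ 0.6658 -0.1933  0.2018] psi -0.041 tilt [ 0.001 -0.001] F [ 0.  -0.6 -0.5] open 0.0856 grip 0.0 q [-0.23  0.61  0.65  1.57 -0.4   1.1  -1.1 ]
0.95 [ 0.6628 -0.2847 -0.036 ] 0.943 [364. 195.]
0.8 [ 0.4643 -0.2552  0.3421] 0.327 [332. 349.]
0.71 [ 0.6644 -0.1664 -0.0376] 0.951 [252. 203.]
0.63 [ 0.665  -0.2247 -0.0516] 0.931 [311. 198.]
scene specimen_jar [(0.65, array([0.799, 0.001])), (0.47, array([ 0.643, -0.159]))]
scene glass_jar [(0.76, array([ 0.638, -0.449]))]
side specimen_jar [(0.84, array([0.798, 0.01 ]))]
side glass_jar [(0.88, array([ 0.642, -0.447])), (0.52, array([ 0.654, -0.237]))]
```

View pics/end.png

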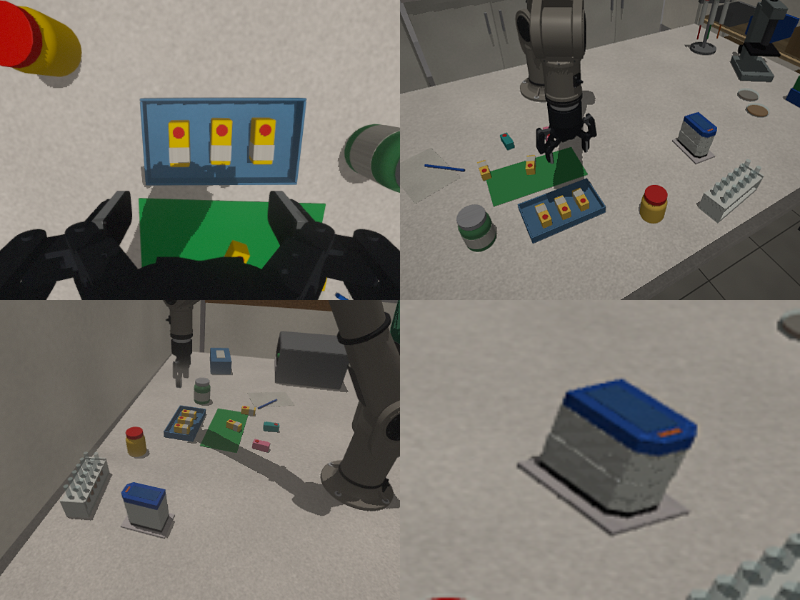

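The montage shows three cartridges flat on the basket floor (top left, at (179,142), (221,142) and (263,140)). Two are left outside it, the jars have not moved, and the stack is level with the lid fully down. I am handing in.

```bash
python3 -c "
from rig import ctrl
print(ctrl.job_done())"
```

```text
the job is handed in; nothing more can be done
None
```

The job is handed in, with no verdict returned: the last pictures showed all four plates seated on the nest with the lid on top, three cartridges on the basket floor and two outside it, and both jars where they started.

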